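Pack the hand files into the clamp rack, blades in

ROBOT

A 7-joint arm with a two-finger parallel gripper is mounted at the origin on the work surface. World frame = base frame: x ahead of the robot, y to its left, z up, the work surface at z = 0. Lengths are in m, angles in rad, forces in N, time in s.
With the tool pointing down it reaches from about 0.425 to 0.925 m from the base axis. Payload 6.8 kg.
Tool frame: the origin (TCP) lies between the finger pads; the fingertips stand 14 mm ahead of it and the grasp point (between the pads) lies 5 mm behind it; z points along the fingers, y is the line along which they close (so a half turn about z gives the same grasp; the last joint's range is limited). The gripper opens to 85 mm and grips with 20 to 120 N. Pads are 22 mm wide; open, the fingers measure 114 mm over their backs; the gripper's body (76 mm by 85 mm) begins 54 mm behind the grasp point. The pads swing forward as they close: fully open they stand 13 mm farther back than shut.
Start: joints at [1.237, 0.477, 0.022, 1.555, -0.011, 1.109, -0.083], TCP at [0.151, -0.658, 0.245] pointing down, gripper open.
Joint ranges: [-2.96, 2.96], [-0.34, 2.1], [-1.41, 1.46], [0.24, 2.44], [-1.37, 4.51], [0.17, 1.92], [-2.96, 2.96]. Speed limits (rad/s): [2.39, 2.39, 3.14, 3.14, 3.14, 3.14, 3.14].

INTERFACE

Orientations are given as a rotation vector (axis times angle).
In Python, from bench import r, eyes, ticket gives the robot as it stands. The module is installed in compiled form; this text tells all that it offers.
- The arm moves only by the tool arm_command, never from a script. Its argument "plan" is text: rows parted by semicolons, each of 4 numbers parted by spaces: the shift along the tool's x, y, z in m, then the turn about the tool's z in degrees. In form: tx ty tz yaw; .... A call has 1 to 20 rows; each row shifts and turns the commanded pose from where the row before left it, along the tool's axes as they then stand; what a row does not reach is not made up. A row lasts 1/8 s, in which the tool goes at most 62.5 mm and 10.7 degrees, less where a joint would pass 70% of its speed; a pose out of reach is approached as far as the arm can. A call is refused whole if a number of a shift passes 0.0625 or a number of a turn 10.7, either way. A call with a gripper value outside its range is refused whole. "hand" is the closure, from -1 (fully open) to 1 (shut), set as the call begins (left out, the last holds). The fingers move at their own pace and stop on an object; "grip_force" is the grip in N (left out, the last holds). Time passes only in rows, so rows that do not move let the fingers close. It gives the time, the measured TCP pose, the force, the opening and the grip force at its end, in the units of the state.
- r.get_obs(): the state, without advancing time (a new reading comes with each control period).
- eyes.grab_frame(name): name is "side" or "top"; returns (picture, depth): 384x512x3 uint8, red, green, blue; 384x512 float32, m along the optical axis (not along the pixel's ray), 0 where there is no reading.
- eyes.calibration(name): a dict with "fov_y" (degrees; the focal length in pixels is half the picture's height over the tangent of half this angle, whatever the lens; pixels are square), "cx", "cy" (the principal point, pixels), "k1" (the pictures are not rectified: a ray, as slopes to the right and down, at radius r is drawn at 1 + k1 r^2 times it, then the intrinsics apply), "origin" and "attitude" of the camera in the world. Camera axes: x right, y up, looking along -z (the intrinsics and any distortion apply to the point x, -y, -z); pixel columns grow to the right and rows downward; lengths in m; the calibration is good to about 2 mm. A picture is of the moment at which its call begins. calibration takes no time and is no camera call.
- ticket.hand_in(): hands the job in; it is judged then, once.
The state is a dict: "clock": time; "joints": joint angles; "qvel": joint speeds; "tau": joint torques, N m; "tcp_pos": TCP position; "orientation": TCP orientation; "contact_force": force on the tool from outside, world axes, zero at the start; "moment": the same for the moment, N m; "grip_width": finger opening in m; "gripper_force": force on a finger pad.
Only numpy, scipy, OpenCV 4.12 (cv2) and the standard library are available. Lean on these libraries where they do the work, as an engineer would, in place of code of your own. Each camera call takes 0.05 s, during which the arm holds its last target. There are 200 camera calls.

TASK

Pack up the demonstration files for transport: swing the clamp of the plywood rack open, then turn every file end for end and lay it in a slot of its own, blade fully home in the slot (handle shoulder up to the block) and handle sticking out at the open front of the rack, and swing the clamp fully shut over the blades. The files lie with their handles under the white display cover, so each must be drawn out by its blade, set down and taken again by its handle. There may be two or three files; leave everything else on the table where it stands.

Things in the scene. Friction and masses are not known exactly. Their poses are not given: they have to be found in the camera images.
- flat_file_handle (a point): Centre (half-way up) of the wooden handle of the flat file: loose, 170 mm long, 0.11 kg; handle 80 long, 22 wide, 18 high, steel blade 90 long, 16 mm wide and 10 mm high; undersides flush, so it lies level. x from handle to blade tip, z up. The shoulder, where the narrower blade begins, is at x = +40 mm. Balances about 20 mm into the blade. May be absent.
- flat_file_blade (a point): Centre of the steel blade of the flat file, 5 mm above its underside, 85 mm along +x from the handle's centre; the blade reaches 45 mm either way along x. Same axes. May be absent.
- square_file_handle (a point): Centre (half-way up) of the wooden handle of the square file: loose, 170 mm long, 0.11 kg; handle 80 long, 22 wide, 18 high, steel blade 90 long, 11 mm wide and 10 mm high; undersides flush, so it lies level. x from handle to blade tip, z up. The shoulder, where the narrower blade begins, is at x = +40 mm. Balances about 20 mm into the blade. May be absent.
- square_file_blade (a point): Centre of the steel blade of the square file, 5 mm above its underside, 85 mm along +x from the handle's centre; the blade reaches 45 mm either way along x. Same axes. May be absent.
- round_file_handle (a point): Centre (half-way up) of the wooden handle of the round file: loose, 170 mm long, 0.11 kg; handle 80 long, 22 wide, 18 high, steel blade 90 long, round, 10 mm across; undersides flush, so it lies level. x from handle to blade tip, z up. The shoulder, where the narrower blade begins, is at x = +40 mm. Balances about 20 mm into the blade. May be absent.
- round_file_blade (a point): Centre of the steel blade of the round file, 5 mm above its underside, 85 mm along +x from the handle's centre; the blade reaches 45 mm either way along x. Same axes. May be absent.
- cover: Fixed low white display cover with a green edge strip, 96 (x) by 270 (y) by 40 mm, open only at the front (-x): roof underside 34 mm above the table, walls 8 mm at back and ends. The files lie on the table, handles under the roof, blades out at the front, pointing to about its -x. Origin: centre of underside; roof's front edge at x = -48 mm.
- rack: Fixed plywood block, 96 (x) by 180 (y) by 42 mm. Three slots along x, open at the top and both ends, 24 mm wide, floor 22 mm above the table, at y = -65, 0, +65 mm. No room for fingers inside: handles stay outside in front (-x). Any file fits any slot. Origin: centre of underside; front face at x = -48 mm.
- slot0 (a point): Centre of the floor of the slot at y = -65 mm, at the rack's front face; axes as the rack's, +x runs into the slot.
- slot1 (a point): The same for the middle slot.
- slot2 (a point): The same for the slot at y = +65 mm.
- hinge (a point): Middle of the clamp's hinge line, which runs along the rack's y at its rear top edge (48 mm behind the rack's centre, 50 mm above the table). Axes as the rack's.
- clamp (a joint): Clamp angle, rad: 0 fully shut (bar level with the hinge), 1.57 upright, 2.1 fully open, leaning back. Two arms carry a 12 mm round aluminium bar along y, 70 mm from the hinge line; a rubber pad under it dips into each slot and, shut, ends 2.5 mm above a seated blade. Stiff hinge (0.16 N m), stays where left. Starts shut or a little open.
- clamp_grip (a point): Middle of the rubber-sleeved end of the clamp's bar (13 mm thick, 48 long, along y); it overhangs the rack's +y end by 60 mm, nothing below it. At angle a it is 70 cos(a) mm in front (-x) of the hinge line, 70 sin(a) mm above it, and 126 mm to +y of the hinge's middle. The round bar can turn between the fingers.
- paint_jar: Loose glass paint jar with a white cap, 48 mm across, 50 mm high; a bystander. Origin: centre of its underside.
- paint_jar2: Loose small paint jar with a black cap, 40 mm across, 45 mm high; a bystander. Origin: centre of its underside.
- thinner: Loose bottle of thinner, 60 mm across, 150 mm high; a bystander. Origin: centre of its underside.
- cup: Loose white cup, 76 mm across, 80 mm high; a bystander. Origin: centre of its underside.
- kit_box: Loose cardboard model-kit box, 110 by 170 by 50 mm; a bystander. Origin: centre of its underside.
- turntable: Loose black modelling turntable, 130 mm across, 32 mm high; a bystander. Origin: centre of its underside.
- hull: Loose grey model ship hull, 170 by 45 by 45 mm, long side along its x; a bystander. Origin: centre of its underside.
Things that resemble listed ones, but are neither listed nor needed, are in the scene too. What is shaped like the part that bears flat_file_handle but blue or purple is not meant.

How it is judged:
By the outcome, as a careful person would: the job done as asked, in the order asked, and still so for the second after the job is handed in, with the robot touching nothing.
Of flat_file, square_file, round_file only 2 to 3 are there at a start; the rules pass over those that are not, and their reading is None.
At some moment in a run one of flat_file, square_file, round_file may be knocked a few centimetres aside while the robot is not near it.
Once in a run the grip may slacken for a moment while it holds something.
It also fails if it takes over 210 s, if anything falls off the work surface, if the arm or the gripper's body presses on something with over 40 N, if the wrist force passes 120 N, or if a joint passes its speed limit or range.

## Working session

There is one attempt and no reset: what is moved stays moved. The work goes in short steps, Python scripts to look and compute and a tool call to move; the robot and the scene stay as the last step left them, time stands still between calls to the robot, and variables do not carry over. Pictures are saved under pics/ and viewed, at most 14 in all, crops included, and the job is handed in when it is done.

Besides the shell and the picture viewer there is one more tool, called after "Call:" as name(argument=value, ...) on one line, values as JSON. arm_command: Moves the arm, as the interface text tells. Its arguments: {"type":"object","properties":{"plan":{"type":"string"},"hand":{"type":"number"},"grip_force":{"type":"number"}},"required":["plan"]}

```bash
mkdir -p pics; cat > h.py <<'E'
import numpy as np, cv2
from scipy.spatial.transform import Rotation as R
from bench import r, eyes, ticket
def att(c):
    a=np.array(c['attitude'],float)
    return a if a.shape==(3,3) else R.from_rotvec(a).as_matrix() if a.size==3 else R.from_quat(a).as_matrix()
def shot(n,f):
    p,d=eyes.grab_frame(n); cv2.imwrite('pics/'+f+'.png',p[:,:,::-1]); np.savez('pics/'+f,p=p,d=d); return p,d
def rays(n,uv):
    c=eyes.calibration(n); f=192/np.tan(np.radians(c['fov_y'])/2)
    uv=np.atleast_2d(np.array(uv,float)); q=(uv-[c['cx'],c['cy']])/f; s=q.copy()
    for _ in range(20): s=q/(1+c['k1']*(s**2).sum(1,keepdims=True))
    v=np.c_[s[:,0],-s[:,1],-np.ones(len(s))]
    return np.array(c['origin'],float), v@att(c).T
def onz(n,uv,z):
    o,v=rays(n,uv); return o+v*((z-o[2])/v[:,2])[:,None]
def dep(n,uv,d):
    o,v=rays(n,uv); uv=np.atleast_2d(uv).astype(int); return o+v*d[uv[:,1],uv[:,0]][:,None]
def cloud(n,d):
    u,v=np.meshgrid(np.arange(512),np.arange(384)); return dep(n,np.c_[u.ravel(),v.ravel()],d).reshape(384,512,3)
E
python3 - <<'E'
from h import *
for n in('side','top'):
    print(n,eyes.calibration(n)); shot(n,n+'0')
print(r.get_obs())
E
```

```text
side {'fov_y': 42.482813307329614, 'cx': 253.73874920902676, 'cy': 186.32046370504472, 'k1': -0.10728705133846297, 'origin': array([-0.29310701,  1.48975981,  1.06665887]), 'attitude': array([ 0.33062258, -1.34326006, -2.33346345])}
top {'fov_y': 46.52011235463027, 'cx': 256.2518698689325, 'cy': 190.6726642943479, 'k1': -0.02512411636341501, 'origin': array([ 0.21739168, -0.01914372,  1.56869411]), 'attitude': array([ 0.15585306, -0.13647401, -1.54456022])}
{'clock': 0.1, 'joints': array([ 1.23687595,  0.47773205,  0.02230632,  1.55632995, -0.01152111,
        1.10932176, -0.08314011]), 'qvel': array([-0.00112445, -0.00167715,  0.00098219, -0.00279365,  0.00163126,
       -0.00019456, -0.00137039]), 'tau': array([ 4.60948795e-03, -5.97759926e+01,  1.61329519e+00, -2.81955171e+01,
        1.27759823e-02,  4.95761502e-03,  8.65871982e-06]), 'tcp_pos': array([ 0.15104124, -0.65736152,  0.24442197]), 'orientation': array([-3.11995658e+00, -3.53784329e-01,  4.28063568e-04]), 'contact_force': array([-0.21535882,  0.47674701,  0.25319374]), 'moment': array([-0.00620736, -0.04905647, -0.00175732]), 'gripper_force': 0.0, 'grip_width': 0.0852345695067797}
```

View pics/top0.png

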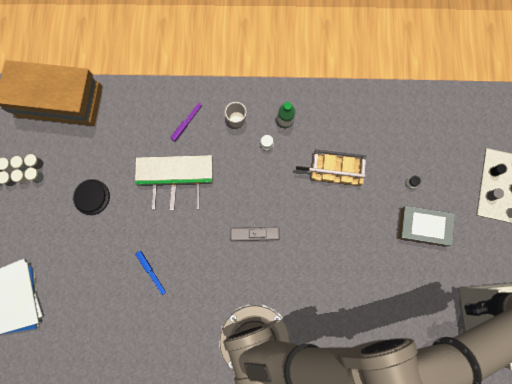

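View pics/side0.png

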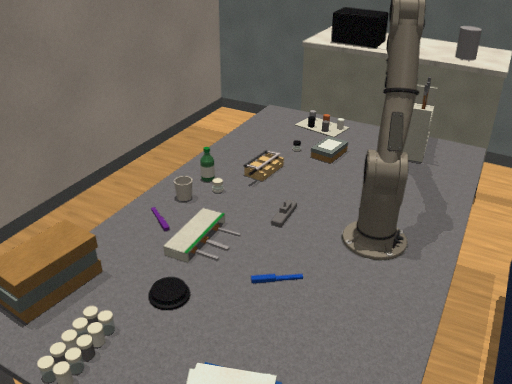

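```bash
python3 - <<'E'
from h import *
p=cv2.imread('pics/top0.png'); s=cv2.imread('pics/side0.png')
a=cv2.resize(p[140:220,125:225],(500,400),interpolation=2)
b=cv2.resize(p[140:200,280:380],(500,300),interpolation=2)[:, :]
c=cv2.resize(s[140:260,150:300],(500,400)[:2],interpolation=2) if 0 else cv2.resize(s[145:195,235:295],(360,300),interpolation=2)
d=cv2.resize(s[200:265,160:245],(300,230),interpolation=2)
W=np.zeros((600,800,3),np.uint8); W[:300,:400]=cv2.resize(a,(400,300)); W[300:,:500]=b; W[300:,500:]=c[:,:300]; W[:230,420:720]=d
cv2.imwrite('pics/z0.png',W)
z=np.load('pics/top0.npz'); C=cloud('top',z['d']); P=z['p']
hsv=cv2.cvtColor(P,cv2.COLOR_RGB2HSV)
# dump heights
for n,(u0,u1,v0,v1) in dict(cover=(130,220,150,188),blades=(140,215,188,214),rack=(290,372,145,190),hull=(225,285,222,245)).items():
    X=C[v0:v1,u0:u1].reshape(-1,3); h=X[:,2]; print(n,np.round(np.percentile(h,[1,5,25,50,75,90,97,99]),4))
    m=h>(0.006 if n=='blades' else 0.015); print(X[m].min(0),X[m].max(0),m.sum())
E
```

```text
cover [-0.008  -0.0049  0.0008  0.0358  0.0399  0.0426  0.0449  0.0469]
[ 0.21739168 -0.01914372  0.01502228] [0.63272841 0.43342533 1.56869411] 2097
blades [-0.0089 -0.0067 -0.0027 -0.0002  0.0029  0.0068  0.0112  0.0132]
[ 0.21739168 -0.01914372  0.00605506] [0.51868159 0.41419114 1.56869411] 224
rack [-0.0085 -0.0055 -0.0011  0.0042  0.0396  0.0538  0.0607  0.0639]
[ 0.21739168 -0.37913771  0.01505998] [ 0.65613188 -0.01914372  1.56869411] 1612
hull [-0.0078 -0.0055 -0.0009  0.005   0.0217  0.0355  0.0432  0.0485]
[ 0.21739168 -0.07906493  0.01507109] [0.38307907 0.08822254 1.56869411] 601
```

View pics/z0.png

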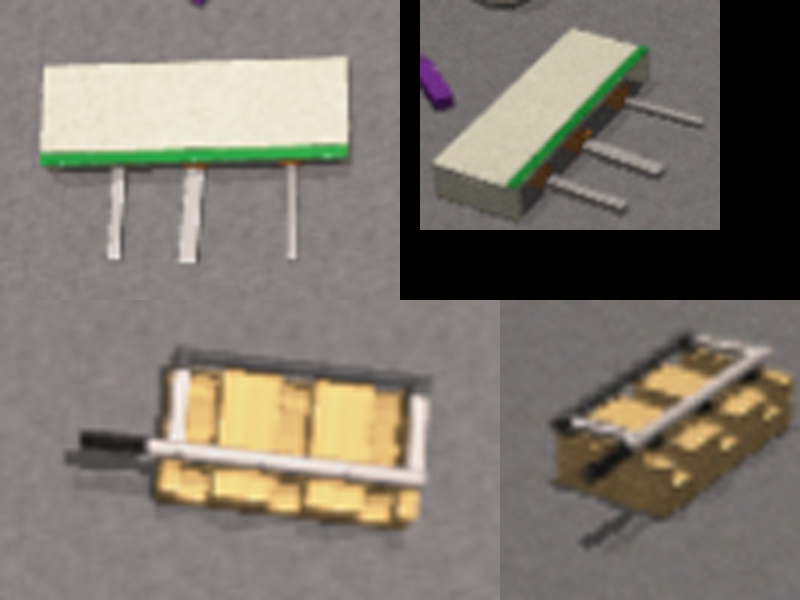

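```bash
cat >> h.py <<'E'
def proj(n,X):
    c=eyes.calibration(n); f=192/np.tan(np.radians(c['fov_y'])/2)
    q=(np.asarray(X)-c['origin'])@att(c); s=np.c_[q[:,0]/-q[:,2],q[:,1]/q[:,2]]
    s=s*(1+c['k1']*(s**2).sum(1,keepdims=True)); return s*f+[c['cx'],c['cy']]
def ortho(n,img,z,x1,y1,w=390,h=290,sc=1.5):  # top-left = (x1,y1); right=-y, down=-x ; sc px/mm
    u,v=np.meshgrid(np.arange(w),np.arange(h)); X=np.c_[x1-v.ravel()/sc/1e3,y1-u.ravel()/sc/1e3,np.full(u.size,z)]
    m=proj(n,X).reshape(h,w,2).astype(np.float32); return cv2.remap(img,m[...,0],m[...,1],cv2.INTER_CUBIC)
def avg(n,k):
    P=[];D=[]
    for _ in range(k):
        p,d=eyes.grab_frame(n); P.append(p.astype(float)); D.append(np.where(d>0,d,np.nan))
    return np.mean(P,0).round().astype(np.uint8), np.nan_to_num(np.nanmean(D,0))
def grid(im,x1,y1,sc=1.5):
    h,w=im.shape[:2]
    for x in np.arange(0,1.2,.05):
        v=(x1-x)*1e3*sc
        if 0<=v<h: cv2.line(im,(0,int(v)),(8,int(v)),(0,0,255),1); cv2.putText(im,'%.2f'%x,(10,int(v)+4),0,.35,(0,0,255),1)
    for y in np.arange(-1,1,.05):
        u=(y1-y)*1e3*sc
        if 0<=u<w: cv2.line(im,(int(u),0),(int(u),8),(0,0,255),1); cv2.putText(im,'%.2f'%y,(int(u)-12,18),0,.35,(0,0,255),1)
    return im
E
python3 - <<'E'
from h import *
T,dt=avg('top',6); S,ds=avg('side',6); np.savez('pics/avg0',T=T,dt=dt,S=S,ds=ds)
Tb,Sb=T[:,:,::-1].copy(),S[:,:,::-1].copy()
W=np.zeros((590,790,3),np.uint8)
for i,(n,I) in enumerate((('top',Tb),('side',Sb))):
    W[:290,i*400:i*400+390]=grid(ortho(n,I,.042,.67,-.12),.67,-.12)
    W[300:,i*400:i*400+390]=grid(ortho(n,I,.010,.60,.48),.60,.48)
cv2.imwrite('pics/o0.png',W)
C=cloud('top',dt); 
for nm,(u0,u1,v0,v1) in dict(cover=(130,220,150,188),rack=(290,372,145,190),hull=(225,285,222,245)).items():
    X=C[v0:v1,u0:u1].reshape(-1,3); h=X[:,2]
    m=(h>.034)&(h<.048)if nm!='hull' else (h>.015)&(h<.1); print(nm,X[m].min(0),X[m].max(0),cv2.minAreaRect((X[m][:,:2]*1e3).astype(np.float32)),np.median(h[m]))
# side-view ray intersection check of blade height from two views is done on tips later
E
```

```text
cover [0.52456052 0.16216466 0.03436058] [0.63160288 0.43343915 0.04427054] ((577.7088623046875, 298.66033935546875), (96.75141143798828, 270.14013671875), 2.962343692779541) 0.03919550543864303
rack [ 0.53999303 -0.36924674  0.03410296] [ 0.64675325 -0.1907036   0.04787239] ((594.7628173828125, -283.75164794921875), (180.06478881835938, 94.26897430419922), 84.33209991455078) 0.04118168779607734
hull [ 0.3344683  -0.07906096  0.01507294] [0.38307164 0.08820165 0.06367232] ((359.71533203125, 4.423126220703125), (44.861846923828125, 167.3336944580078), 2.9210221767425537) 0.021466993571491066h.py:32: RuntimeWarning: Mean of empty slice
  return np.mean(P,0).round().astype(np.uint8), np.nan_to_num(np.nanmean(D,0))
```

View pics/o0.png

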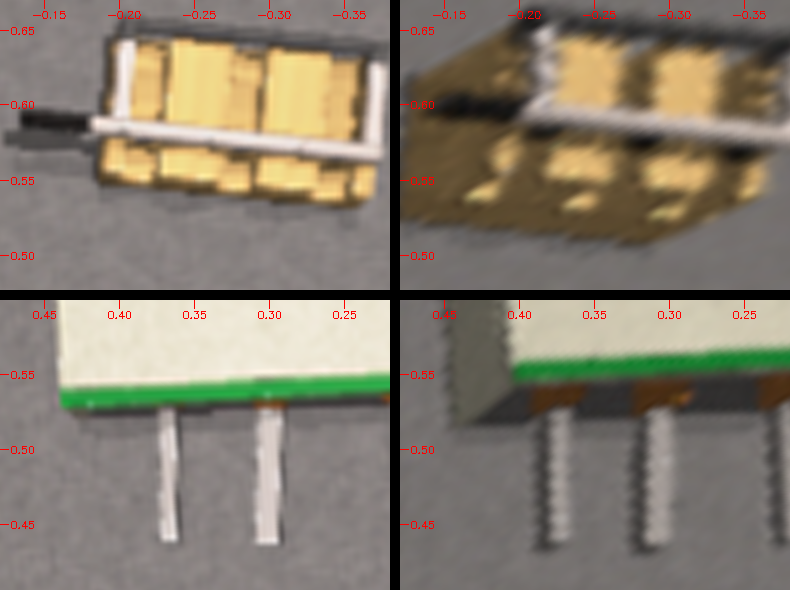

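```bash
cat >> h.py <<'E'
def plan(x,y,z,head):
    o=r.get_obs(); M=R.from_rotvec(o['orientation']).as_matrix(); t=M.T@(np.array([x,y,z])-o['tcp_pos'])
    h=np.degrees(np.arctan2(M[1,0],M[0,0])); dy=-((head-h+180)%360-180)
    print('tcp',o['tcp_pos'].round(4),'head %.1f'%h,'w %.4f'%o['grip_width'],'F',o['contact_force'].round(1),'t %.1f'%o['clock'],'q7 %.2f'%o['joints'][6]); print('tool shift mm',(t*1e3).round(1),'yaw',round(dy,1))
E
python3 - <<'E'
from h import *
z=np.load('pics/avg0.npz'); T,S,dt,ds=(z[k] for k in('T','S','dt','ds'))
for n,I in (('top',T),('side',S)):
    for zz in ((.010,.005) if n=='top' else (.010,)):
        sc=2; x1,y1=.535,.45; O=ortho(n,I,zz,x1,y1,600,240,sc).astype(float)
        g=O.mean(2); m=(g>145)&(O.max(2)-O.min(2)<60); m[:40]=0; m=cv2.morphologyEx(m.astype(np.uint8),cv2.MORPH_OPEN,np.ones((3,3)))
        k,l,st,ce=cv2.connectedComponentsWithStats(m)
        for i in range(1,k):
            if st[i,4]<300: continue
            v,u=np.nonzero(l==i); X=x1-v/sc/1e3; Y=y1-u/sc/1e3
            (c,s,a)=cv2.minAreaRect(np.c_[X,Y].astype(np.float32)*1000); f=np.polyfit(X,Y,1)
            print(n,zz,'x %.4f..%.4f'%(X.min(),X.max()),'Y@.485 %.4f yaw %.1f'%(np.polyval(f,.485),np.degrees(np.arctan(f[0]))),'w',round(min(s),1),st[i,4])
C=cloud('top',dt)
O=T.astype(float).mean(2)
X=C[160:180,285:312]; m=(O[160:180,285:312]<45); P=X[m]; P=P[P[:,2]>.03]; print('sleeve top',P.mean(0),np.median(P[:,2]),len(P))
m=(T[150:190,300:372].min(2)>190); P=C[150:190,300:372][m]; print('bar',len(P),np.percentile(P[:,2],[10,50,90]),P.mean(0))
C2=cloud('side',ds)
for h in(.05,): 
  c=np.array([.5948,-.2838]);yw=np.radians(-5.67);Rm=np.array([[np.cos(yw),-np.sin(yw)],[np.sin(yw),np.cos(yw)]])
  for nm,CC in(('top',C),('side',C2)):
    L=(CC[...,:2]-c)@Rm; q=(L[...,1]>105)&0 if 0 else (L[...,1]>.104)&(L[...,1]<.148)&(abs(L[...,0])<.06)&(CC[...,2]>.03)&(CC[...,2]<.15)
    print(nm,q.sum(),L[q].mean(0),np.median(CC[...,2][q]),CC[...,2][q].max())
plan(.48,.3,.2,0)
E
```

```text
top 0.01 x 0.4385..0.5150 Y@.485 0.3686 yaw -0.2 w 14.0 3636
top 0.01 x 0.4365..0.5150 Y@.485 0.3019 yaw -1.3 w 19.2 5408
top 0.01 x 0.4425..0.5150 Y@.485 0.2117 yaw 2.3 w 9.7 2476
top 0.005 x 0.4395..0.5150 Y@.485 0.3699 yaw -0.2 w 14.0 3625
top 0.005 x 0.4370..0.5150 Y@.485 0.3030 yaw -1.3 w 19.2 5365
top 0.005 x 0.4435..0.5150 Y@.485 0.2124 yaw 2.2 w 10.1 2472
side 0.01 x 0.4420..0.5150 Y@.485 0.3734 yaw 1.0 w 9.0 1667
side 0.01 x 0.4400..0.5150 Y@.485 0.3064 yaw -1.8 w 14.0 3229
sleeve top [ 0.5846122  -0.15149006  0.0598621 ] 0.060113318001340676 28
bar 171 [0.05454318 0.05905416 0.06166766] [ 0.58632538 -0.27821813  0.05852721]
top 47 [-0.0215538   0.12559719] 0.06006444521877263 0.06334793124834959
side 21 [-0.02262534  0.12954534] 0.05681843407959186 0.06126065346497889
tcp [ 0.1512 -0.6579  0.2454] head 12.9 w 0.0852 F [-0.2  0.1 -0.3] t 0.7 q7 -0.08
tool shift mm [ 534.9 -860.    45.3] yaw 12.9
```

Call:
arm_command(plan="0.0382 -0.0282 0 0;0.0382 -0.0282 0 0;0.0382 -0.0282 0 0;0.0382 -0.0282 0 0;0.0382 -0.0282 0 0;0.0382 -0.0282 0 0;0.0382 -0.0282 0 0;0.0382 -0.0282 0 0;0.0382 -0.0282 0 0;0.0382 -0.0282 0 0;0.0382 -0.0282 0 0;0.0382 -0.0282 0 0;0.0382 -0.0282 0 0;0.0382 -0.0282 0 0", hand=0)

```text
clock: 2.45
tcp_pos: [0.5849, -0.1523, 0.2455]
orientation: [3.121, 0.353, 0.001]
contact_force: [0.7, 0.2, -0.8]
grip_width: 0.0426
gripper_force: 0.0
```

Call:
arm_command(plan="0 0 0 -10.2;0 0 0 -10.2;0 0 0 -10.2;0 0 0 -10.2;0 0 0 -10.2;0 0 0 -10.2;0 0 0 -10.2;0 0 0 0;0 0 0 0")

```text
clock: 3.58
tcp_pos: [0.584, -0.1535, 0.2453]
orientation: [2.332, 2.105, 0.0]
contact_force: [-0.0, -0.5, -0.3]
grip_width: 0.0428
gripper_force: 0.0
```

```bash
python3 -c "
from h import *
plan(.585,-.154,.048,84.3); print(r.get_obs()['joints'])"
```

```text
tcp [ 0.584  -0.1535  0.2453] head 84.1 w 0.0428 F [-0.  -0.5 -0.3] t 3.6 q7 -0.13
tool shift mm [ -0.3   1.1 197.3] yaw -0.2
[ 0.52984109  0.40459954 -0.4918498   1.70581765  0.2119711   1.08415349
 -0.13056922]
```

Call:
arm_command(plan="0 0.001 0.045 0;0 0 0.045 0;0 0 0.045 0;0 0 0.04 0;0 0 0.022 0;0 0 0 0;0 0 0 0")

```text
clock: 4.45
tcp_pos: [0.5859, -0.1535, 0.0494]
orientation: [2.328, 2.107, 0.001]
contact_force: [-0.2, -0.1, 0.9]
grip_width: 0.043
gripper_force: 0.0
```

Call:
arm_command(plan="0 0 0 0;0 0 0 0;0 0 0 0;0 0 0 0;0 0 0 0;0 0 0 0", hand=1, grip_force=40)

```text
clock: 5.2
tcp_pos: [0.5874, -0.1539, 0.0497]
orientation: [2.326, 2.106, 0.005]
contact_force: [5.2, -0.4, 0.0]
grip_width: 0.0107
gripper_force: 39.0
```

```bash
python3 -c "
from h import *
plan(.585,-.154,.048,84.3)
# arc steps: tool y = heading -90 -> forward(+rack x); tool z down
a=np.linspace(.05,2.1,20); print(np.c_[np.diff(-70*np.cos(a)),-np.diff(70*np.sin(a))].round(1).tolist())"
```

```text
tcp [ 0.5874 -0.1539  0.0497] head 84.3 w 0.0107 F [ 5.2 -0.4  0. ] t 5.2 q7 -0.25
tool shift mm [-0.4 -2.4  1.7] yaw 0.0
[[0.8, -7.5], [1.6, -7.4], [2.4, -7.2], [3.1, -6.9], [3.9, -6.5], [4.5, -6.0], [5.2, -5.5], [5.7, -4.9], [6.2, -4.3], [6.6, -3.6], [7.0, -2.9], [7.3, -2.1], [7.4, -1.3], [7.5, -0.5], [7.5, 0.3], [7.5, 1.1], [7.3, 1.9], [7.0, 2.7], [6.7, 3.5]]
```

Call:
arm_command(plan="0 0.0025 -0.0075 0;0 0.0016 -0.0074 0;0 0.0024 -0.0072 0;0 0.0031 -0.0069 0;0 0.0039 -0.0065 0;0 0.0045 -0.006 0;0 0.0052 -0.0055 0;0 0.0057 -0.0049 0;0 0.0062 -0.0043 0;0 0.0066 -0.0036 0;0 0 0 0;0 0 0 0")

```text
clock: 6.7
tcp_pos: [0.624, -0.1574, 0.1102]
orientation: [-2.326, -2.107, 0.008]
contact_force: [-14.5, 2.0, 15.3]
grip_width: 0.0105
gripper_force: 40.0
```

Call:
arm_command(plan="0 0.007 -0.0029 0;0 0.0073 -0.0021 0;0 0.0074 -0.0013 0;0 0.0075 -0.0005 0;0 0.0075 0.0003 0;0 0.0075 0.0011 0;0 0.0073 0.0019 0;0 0.007 0.0027 0;0 0.0067 0.0035 0;0 0.001 0.0005 0;0 0 0 0;0 0 0 0")

```text
clock: 8.2
tcp_pos: [0.6923, -0.1642, 0.1065]
orientation: [2.329, 2.109, -0.001]
contact_force: [-6.3, 0.7, 6.2]
grip_width: 0.0104
gripper_force: 41.7
```

```bash
python3 - <<'E'
from h import *
plan(.585,-.154,.048,84.3)
h=np.array([.6426,-.2885]);yw=np.radians(-5.67);Rm=np.array([[np.cos(yw),-np.sin(yw)],[np.sin(yw),np.cos(yw)]])
t=r.get_obs()['tcp_pos']; L=(t[:2]-h)@Rm; print(L,t[2]-.05+.005, np.arctan2(t[2]+.005-.05,-L[0]))
E
```

```text
tcp [ 0.6923 -0.1642  0.1065] head 84.3 w 0.0104 F [-6.3  0.7  6.2] t 8.2 q7 -0.20
tool shift mm [  -0.4 -107.8   58.5] yaw 0.0
[0.03715866 0.12856032] 0.061480750879768765 2.114441161562504
```

Call:
arm_command(plan="0 0 0 0;0 0 0 0;0 0 0 0;0 0 -0.03 0;0 0 -0.04 0;0 0 -0.04 0;0 -0.04 0 0;0 -0.04 0 0;0 -0.04 0 0;0 -0.04 0 0;0 -0.04 0 0;0 0 0 10.3;0 0 0 10.3;0 0 0 10.3;0 0 0 10.3;0 0 0 10.3;0 0 0 10.3;0 0 0 10.3;0 0 0 10.3;0 0 0 0", hand=0)

```text
clock: 10.7
tcp_pos: [0.4935, -0.1442, 0.215]
orientation: [3.141, 0.056, 0.001]
contact_force: [0.5, -0.6, -0.4]
grip_width: 0.0422
gripper_force: 0.0
```

```bash
python3 - <<'E'
from h import *
plan(.487,.2120,.016,2.2)
z=np.load('pics/avg0.npz'); T,dt=avg('top',4); np.savez('pics/avg1',T=T,dt=dt)
O=ortho('top',T,.01,.535,.45,600,240,2); cv2.imwrite('pics/b1.png',O[:,:,::-1])
C=cloud('top',dt); c=np.array([.5948,-.2838]);yw=np.radians(-5.67);Rm=np.array([[np.cos(yw),-np.sin(yw)],[np.sin(yw),np.cos(yw)]])
yel=(T[...,0].astype(int)-T[...,2]>40)&(T[...,0]>150)
X=C[130:200,285:380][yel[130:200,285:380]]; top=X[(X[:,2]>.035)&(X[:,2]<.05)]
print(len(top),cv2.minAreaRect((top[:,:2]*1e3).astype(np.float32)))
W=grid(ortho('top',T[:,:,::-1].copy(),.042,.68,-.12,600,520,2.5),.68,-.12,2.5); cv2.imwrite('pics/o1.png',W)
E
```

```text
tcp [ 0.4935 -0.1442  0.215 ] head 2.1 w 0.0422 F [ 0.5 -0.6 -0.4] t 10.7 q7 -1.46
tool shift mm [   6.2 -356.2  199. ] yaw -0.1
407 ((588.1199340820312, -334.48101806640625), (79.00507354736328, 91.99313354492188), 84.09365844726562)
```

View pics/o1.png

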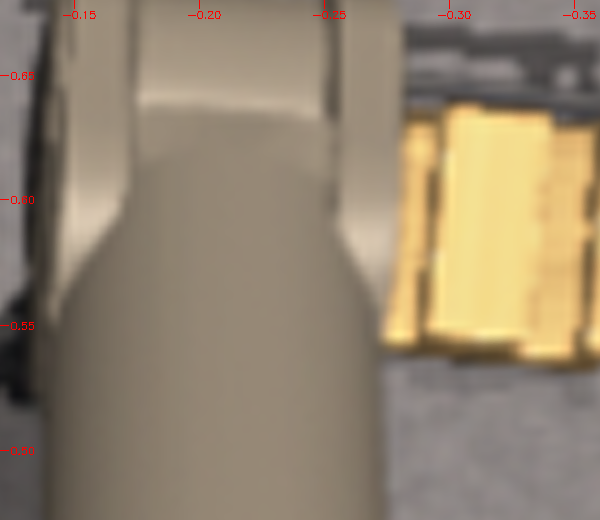

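Call:
arm_command(plan="0.0006 -0.0356 0 0;0.0006 -0.0356 0 0;0.0006 -0.0356 0 0;0.0006 -0.0356 0 0;0.0006 -0.0356 0 0;0.0006 -0.0356 0 0;0.0006 -0.0356 0 0;0.0006 -0.0356 0 0;0.0006 -0.0356 0 0;0.0006 -0.0356 0 0;0 0 0.04 0;0 0 0.04 0;0 0 0.04 0;0 0 0.02 0;0 0 0 0;0 0 0 0")

```text
clock: 12.9
tcp_pos: [0.4879, 0.212, 0.0758]
orientation: [-3.14, -0.054, -0.002]
contact_force: [0.2, -0.2, -0.6]
grip_width: 0.0425
gripper_force: 0.0
```

```bash
python3 - <<'E'
from h import *
plan(.487,.212,.016,2.2)
p,d=shot('side','s2')
b=p[200:290,150:280,::-1]; cv2.imwrite('pics/s2z.png',cv2.resize(b,None,fx=5,fy=5,interpolation=2))
E
```

```text
tcp [0.4879 0.212  0.0758] head 2.0 w 0.0425 F [ 0.2 -0.2 -0.6] t 12.9 q7 -2.34
tool shift mm [-1.  -0.  59.8] yaw -0.2
```

View pics/s2z.png

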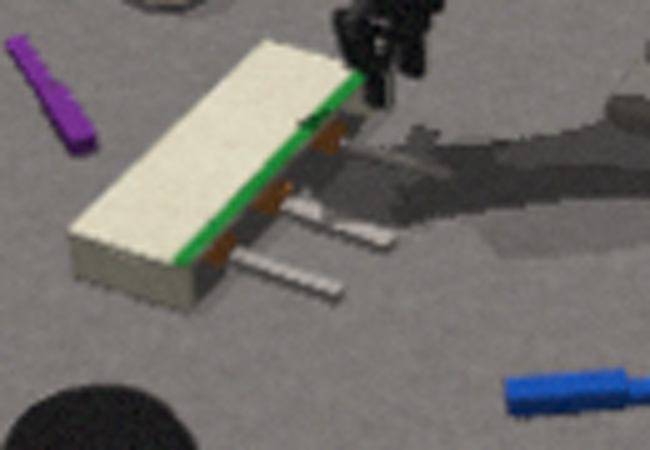

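Call:
arm_command(plan="0 0 0.025 0;0 0 0.02 0;0 0 0.013 0;0 0 0 0;0 0 0 0")

```text
clock: 13.58
tcp_pos: [0.4879, 0.212, 0.0177]
orientation: [-3.141, -0.053, -0.002]
contact_force: [-0.4, 0.0, -0.2]
grip_width: 0.0427
gripper_force: 0.0
```

Call:
arm_command(plan="0 0 0 0;0 0 0 0;0 0 0 0;0 0 0 0;0 0 0 0;0 0 0 0", hand=1, grip_force=60)

```text
clock: 14.32
tcp_pos: [0.4877, 0.2119, 0.0176]
orientation: [-3.141, -0.053, -0.002]
contact_force: [-0.9, -0.5, 6.1]
grip_width: 0.0068
gripper_force: 58.6
```

Call:
arm_command(plan="0 0 -0.002 0;-0.008 0 0 0;-0.012 0 0 0;-0.016 0 0 0;-0.016 0 0 0;-0.016 0 0 0;-0.016 0 0 0;-0.012 0 0 0;-0.005 0 0 0;0 0 0 0;0 0 0 0")

```text
clock: 15.7
tcp_pos: [0.387, 0.2083, 0.019]
orientation: [-3.141, -0.052, -0.001]
contact_force: [0.4, 0.6, -1.1]
grip_width: 0.0066
gripper_force: 58.4
```

```bash
python3 - <<'E'
from h import *
plan(.54,.03,.1,2.2)
p,d=shot('side','s3')
b=p[190:290,150:310,::-1]; cv2.imwrite('pics/s3z.png',cv2.resize(b,None,fx=4,fy=4,interpolation=2))
E
```

```text
tcp [0.387  0.2083 0.019 ] head 1.9 w 0.0066 F [ 0.4  0.6 -1.1] t 15.7 q7 -2.53
tool shift mm [147.1 183.3 -81. ] yaw -0.3
```

View pics/s3z.png

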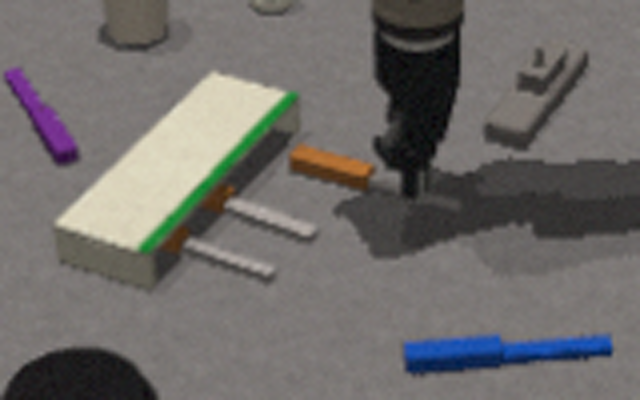

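Call:
arm_command(plan="0 0 -0.03 0;0 0 -0.04 0;0 0 -0.04 0;0.0184 0.0229 0 0;0.0184 0.0229 0 0;0.0184 0.0229 0 0;0.0184 0.0229 0 0;0.0184 0.0229 0 0;0.0184 0.0229 0 0;0.0184 0.0229 0 0;0.0184 0.0229 0 0;0 0 0 0")

```text
clock: 17.25
tcp_pos: [0.5411, 0.0274, 0.1287]
orientation: [3.141, 0.046, 0.001]
contact_force: [-0.0, -0.2, -1.1]
grip_width: 0.0063
gripper_force: 58.5
```

Call:
arm_command(plan="0 0 0 -10.13;0 0 0 -10.13;0 0 0 -10.13;0 0 0 -10.13;0 0 0 -10.13;0 0 0 -10.13;0 0 0 -10.13;0 0 0 -10.13;0 0 0 -10.13;0 0 0 -10.13;0 0 0 -10.13;0 0 0 -10.13;0 0 0 -10.13;0 0 0 -10.13;0 0 0 -10.13;0 0 0 -10.13;0 0 0 -10.13;0 0 0 0;0 0 0 0")

```text
clock: 19.62
tcp_pos: [0.5395, 0.0303, 0.1289]
orientation: [-0.165, -3.137, -0.0]
contact_force: [-0.5, -0.0, -1.5]
grip_width: 0.007
gripper_force: 58.6
```

```bash
python3 - <<'E'
from h import *
plan(.54,.03,.018,174.3)
p,d=shot('side','s4')
b=p[130:290,150:330,::-1]; cv2.imwrite('pics/s4z.png',cv2.resize(b,None,fx=3.5,fy=3.5,interpolation=2))
E
```

```text
tcp [0.5395 0.0303 0.1289] head 174.0 w 0.0070 F [-0.5 -0.  -1.5] t 19.6 q7 0.71
tool shift mm [ -0.6  -0.2 110.9] yaw -0.3
```

View pics/s4z.png

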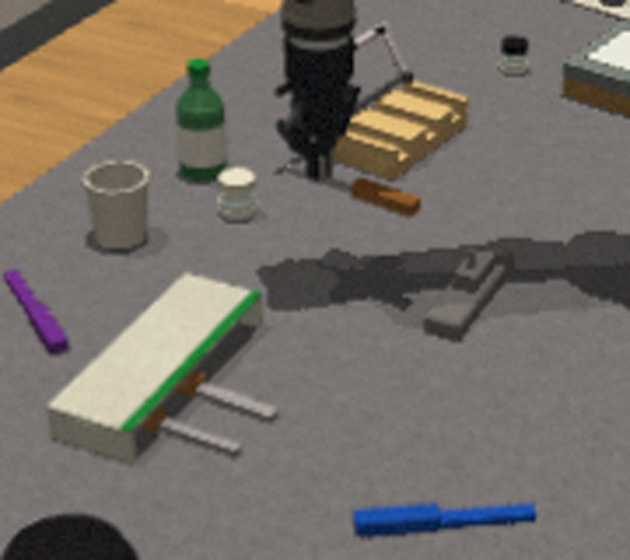

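Call:
arm_command(plan="0 0 0.035 0;0 0 0.035 0;0 0 0.025 0;0 0 0.012 0;0 0 0.004 0;0 0 0 0;0 0 0 0")

```text
clock: 20.55
tcp_pos: [0.5403, 0.0302, 0.0188]
orientation: [0.161, 3.136, 0.0]
contact_force: [-0.3, 0.5, -1.3]
grip_width: 0.0065
gripper_force: 58.7
```

Call:
arm_command(plan="0 0 0 0;0 0 0 0;0 0 0 0;0 0 -0.02 0;0 0 -0.04 0;0.0425 0 -0.02 0;0.0425 0 0 0;0 0 0 0", hand=0)

```text
clock: 21.55
tcp_pos: [0.4523, 0.0386, 0.0988]
orientation: [-0.156, -3.137, 0.004]
contact_force: [0.2, -0.7, -0.4]
grip_width: 0.0426
gripper_force: 0.0
```

```bash
cat >> h.py <<'E'
def handle(z=.018,box=(.36,.62,-.12,.14)):
    # orange handle centre/axis from both views
    for n in('top','side'):
        p,d=eyes.grab_frame(n); x1,y1=box[1],box[3]; O=ortho(n,p,z,x1,y1,int((box[3]-box[2])*2000),int((box[1]-box[0])*2000),2)
        hs=cv2.cvtColor(O,cv2.COLOR_RGB2HSV); m=((hs[...,0]>4)&(hs[...,0]<17)&(hs[...,1]>130)&(hs[...,2]>60)).astype(np.uint8)
        k,l,st,ce=cv2.connectedComponentsWithStats(m); 
        for i in range(1,k):
            if st[i,4]<400: continue
            v,u=np.nonzero(l==i); print(n,cv2.minAreaRect(np.c_[x1*1e3-v/2,y1*1e3-u/2].astype(np.float32)),st[i,4])
E
python3 - <<'E'
from h import *
plan(.455,.038,.018,174.3); handle()
E
```

```text
tcp [0.4523 0.0386 0.0988] head 174.3 w 0.0426 F [ 0.2 -0.7 -0.4] t 21.6 q7 0.61
tool shift mm [-2.8 -0.1 80.8] yaw -0.0
top ((425.55291748046875, 38.188232421875), (19.711002349853516, 26.92047119140625), 85.60128784179688) 1704
side ((448.4014892578125, 53.029563903808594), (39.33243179321289, 89.72464752197266), 84.34557342529297) 11890
```

Call:
arm_command(plan="0 0.0005 0.035 0;0 0 0.025 0;0 0 0.012 0;0 0 0.006 0;0 0 0 0;0 0 0 0")

```text
clock: 22.4
tcp_pos: [0.4557, 0.0394, 0.0205]
orientation: [0.161, 3.136, 0.0]
contact_force: [-0.4, -0.2, 0.7]
grip_width: 0.0428
gripper_force: 0.0
```

Call:
arm_command(plan="0 0 0 0;0 0 0 0;0 0 0 0;0 0 0 0;0 0 0 0;0 0 0 0", hand=1, grip_force=70)

```text
clock: 23.15
tcp_pos: [0.4555, 0.0392, 0.0207]
orientation: [0.161, 3.136, -0.001]
contact_force: [-2.4, -0.3, 6.9]
grip_width: 0.0199
gripper_force: 68.9
```

Call:
arm_command(plan="0 0 -0.03 0;0 0 -0.04 0;0 0 -0.04 0;0 0 0 0;0 0 0 0")

```text
clock: 23.78
tcp_pos: [0.4546, 0.0386, 0.1293]
orientation: [-0.161, -3.137, 0.001]
contact_force: [0.0, 0.2, -0.9]
grip_width: 0.0199
gripper_force: 69.0
```

```bash
python3 - <<'E'
from h import *
plan(.455,.038,.018,174.3)
T,dt=avg('top',5); np.savez('pics/avg2',T=T,dt=dt)
C=cloud('top',dt); yel=(T[...,0].astype(int)-T[...,2]>40)&(T[...,0]>150)
X=C[130:200,285:380][yel[130:200,285:380]]; top=X[(X[:,2]>.034)&(X[:,2]<.05)]
print(len(top),cv2.minAreaRect((top[:,:2]*1e3).astype(np.float32)),np.median(top[:,2]))
W=grid(ortho('top',T[:,:,::-1].copy(),.042,.68,-.16,600,500,2.5),.68,-.16,2.5); cv2.imwrite('pics/o2.png',W)
E
```

```text
tcp [0.4546 0.0386 0.1293] head 174.1 w 0.0199 F [ 0.   0.2 -0.9] t 23.8 q7 0.67
tool shift mm [ -0.5  -0.5 111.4] yaw -0.2
807 ((593.688720703125, -283.92413330078125), (180.41018676757812, 92.22258758544922), 84.01917266845703) 0.04127338819313464
```

View pics/o2.png

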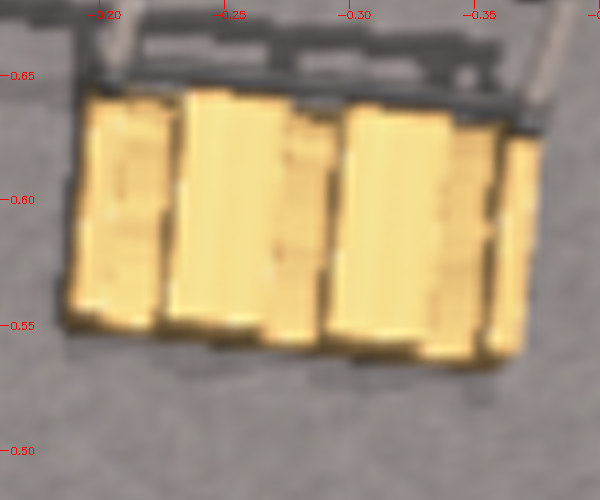

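```bash
python3 -c "
from h import *
plan(.494,-.339,.13,174.2)"
```

```text
tcp [0.4545 0.0392 0.1291] head 174.2 w 0.0199 F [-0.5  0.1 -1.7] t 24.0 q7 0.67
tool shift mm [ -77.7 -372.3   -1.1] yaw -0.0
```

Call:
arm_command(plan="-0.0078 -0.0372 0 0;-0.0078 -0.0372 0 0;-0.0078 -0.0372 0 0;-0.0078 -0.0372 0 0;-0.0078 -0.0372 0 0;-0.0078 -0.0372 0 0;-0.0078 -0.0372 0 0;-0.0078 -0.0372 0 0;-0.0078 -0.0372 0 0;-0.0078 -0.0372 0 0;0 0 0 0;0 0 0 0;0 0 0.02 0;0 0 0.02 0;0 0 0 0;0 0 0 0")

```text
clock: 26.02
tcp_pos: [0.495, -0.3384, 0.0898]
orientation: [-0.16, -3.137, -0.001]
contact_force: [-0.7, -0.5, -0.9]
grip_width: 0.0199
gripper_force: 69.0
```

```bash
python3 - <<'E'
from h import *
plan(.494,-.339,.045,174.2)
T,_=avg('top',3)
W=np.zeros((500,800,3),np.uint8); W[:,:390]=grid(ortho('top',T[:,:,::-1].copy(),.075,.68,-.24,390,500,2.5),.68,-.24,2.5)
S,_=shot('side','s5'); W[:,400:]=cv2.resize(S[125:200,230:290,::-1],(400,500),interpolation=2); cv2.imwrite('pics/o3.png',W)
E
```

```text
tcp [ 0.495  -0.3384  0.0898] head 174.2 w 0.0199 F [-0.7 -0.5 -0.9] t 26.0 q7 1.36
tool shift mm [ 0.9 -0.7 44.8] yaw -0.0
```

View pics/o3.png

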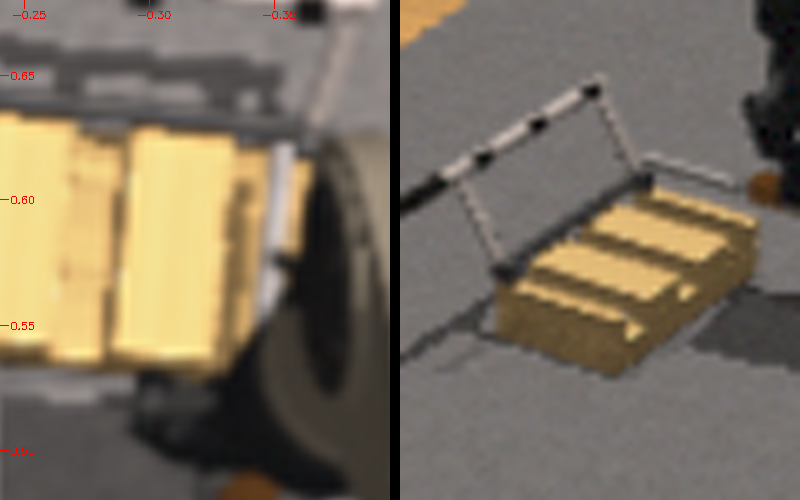

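Call:
arm_command(plan="0 0.0012 0.015 0;0 0 0.015 0;0 0 0.008 0;0 0 0.005 0;0 0 0.003 0;0 0 0 0;0 0 0 0")

```text
clock: 27.1
tcp_pos: [0.4952, -0.3377, 0.0443]
orientation: [0.16, 3.137, -0.0]
contact_force: [0.5, -0.0, -1.3]
grip_width: 0.0194
gripper_force: 69.0
```

Call:
arm_command(plan="-0.002 0 0.001 0;-0.002 0 0 0;-0.002 0 0 0;0 0 0 0")

```text
clock: 27.6
tcp_pos: [0.5012, -0.3382, 0.043]
orientation: [0.16, 3.137, -0.0]
contact_force: [0.2, 0.0, -0.4]
grip_width: 0.0201
gripper_force: 69.0
```

Call:
arm_command(plan="-0.001 0 0 0;-0.001 0 0 0;-0.001 0 0 0;0 0 0 0;0 0 0 0")

```text
clock: 28.22
tcp_pos: [0.504, -0.3385, 0.0429]
orientation: [0.16, 3.137, -0.0]
contact_force: [0.4, 0.9, -0.4]
grip_width: 0.0199
gripper_force: 69.0
```

Call:
arm_command(plan="-0.001 0 0 0;-0.001 0 0 0;-0.001 0 0 0;0 0 0 0;0 0 0 0")

```text
clock: 28.85
tcp_pos: [0.5069, -0.3388, 0.0429]
orientation: [0.16, 3.137, 0.0]
contact_force: [0.7, -0.4, -0.4]
grip_width: 0.0198
gripper_force: 69.0
```

```bash
python3 - <<'E'
from h import *
T,_=avg('top',3)
W=np.zeros((500,800,3),np.uint8); W[:,:390]=grid(ortho('top',T[:,:,::-1].copy(),.032,.68,-.24,390,500,2.5),.68,-.24,2.5)
S,_=shot('side','s6'); W[:,400:]=cv2.resize(S[125:200,230:290,::-1],(400,500),interpolation=2); cv2.imwrite('pics/o4.png',W)
E
```

```text
(no output)
```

View pics/o4.png

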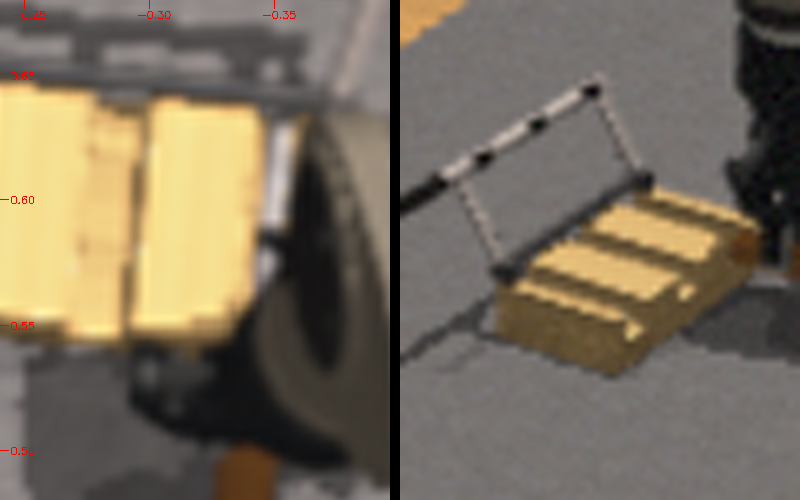

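```bash
python3 - <<'E'
from h import *
plan(.5,-.339,.0429,174.2); handle(.040,(.40,.58,-.42,-.26))
T,_=avg('top',3); x1,y1=.48,-.30
O=ortho('top',T,.040,x1,y1,160,100,2); hs=cv2.cvtColor(O,cv2.COLOR_RGB2HSV)
for y in (-.330,-.334,-.338): print('rear col',y,[(round(x1-v/2000,4),tuple(O[v,int((y1-y)*2000)])) for v in range(20,70,4)])
A=np.load('pics/avg2.npz')['T']; O=ortho('top',A,.042,.56,-.30,200,80,2)
for y in (-.318,-.324,-.330,-.372): print('face',y,[(round(.56-v/2000,4),int(O[v,int((-.30-y)*2000)].sum())) for v in range(20,62,3)])
E
```

```text
tcp [ 0.5069 -0.3388  0.0429] head 174.2 w 0.0199 F [0.3 0.  0.5] t 29.1 q7 1.32
tool shift mm [ 6.8 -0.9  0. ] yaw -0.0
top ((481.55487060546875, -335.89306640625), (22.27638053894043, 36.7978401184082), 81.25383758544922) 2904
side ((531.2457275390625, -319.0901184082031), (21.98493766784668, 57.92237091064453), 23.80594253540039) 3618
side ((476.6250305175781, -318.8750305175781), (33.5201416015625, 56.13042068481445), 18.434947967529297) 5245
rear col -0.33 [(0.47, (np.uint8(87), np.uint8(54), np.uint8(25))), (0.468, (np.uint8(84), np.uint8(52), np.uint8(24))), (0.466, (np.uint8(80), np.uint8(50), np.uint8(25))), (0.464, (np.uint8(73), np.uint8(52), np.uint8(35))), (0.462, (np.uint8(68), np.uint8(56), np.uint8(49))), (0.46, (np.uint8(65), np.uint8(59), np.uint8(56))), (0.458, (np.uint8(63), np.uint8(61), np.uint8(60))), (0.456, (np.uint8(63), np.uint8(60), np.uint8(60))), (0.454, (np.uint8(62), np.uint8(60), np.uint8(60))), (0.452, (np.uint8(62), np.uint8(60), np.uint8(60))), (0.45, (np.uint8(63), np.uint8(61), np.uint8(60))), (0.448, (np.uint8(64), np.uint8(62), np.uint8(61))), 
[... 1617 characters left out ...]
0.535, 246), (0.5335, 293), (0.532, 342), (0.5305, 359)]
face -0.324 [(0.55, 617), (0.5485, 635), (0.547, 630), (0.5455, 557), (0.544, 470), (0.5425, 381), (0.541, 335), (0.5395, 305), (0.538, 263), (0.5365, 248), (0.535, 264), (0.5335, 304), (0.532, 346), (0.5305, 356)]
face -0.33 [(0.55, 585), (0.5485, 603), (0.547, 611), (0.5455, 592), (0.544, 564), (0.5425, 551), (0.541, 572), (0.5395, 548), (0.538, 468), (0.5365, 376), (0.535, 323), (0.5335, 324), (0.532, 331), (0.5305, 342)]
face -0.372 [(0.55, 435), (0.5485, 428), (0.547, 418), (0.5455, 410), (0.544, 408), (0.5425, 410), (0.541, 414), (0.5395, 419), (0.538, 421), (0.5365, 424), (0.535, 427), (0.5335, 428), (0.532, 425), (0.5305, 423)]
```

Call:
arm_command(plan="0 0.002 0 0;0 0.002 0 0;0 0 0 0;0 0 0 0")

```text
clock: 29.8
tcp_pos: [0.5069, -0.3365, 0.0429]
orientation: [-0.163, -3.137, 0.003]
contact_force: [-0.7, -5.4, -1.0]
grip_width: 0.0202
gripper_force: 69.1
```

Call:
arm_command(plan="0 -0.003 0 0;0 -0.003 0 0;0 -0.002 0 0;0 0 0 0;0 0 0 0")

```text
clock: 30.42
tcp_pos: [0.5068, -0.3394, 0.0429]
orientation: [-0.155, -3.138, -0.006]
contact_force: [-1.1, 6.9, 0.8]
grip_width: 0.0201
gripper_force: 69.4
```

Call:
arm_command(plan="0.004 0 0 0;0.005 0 0 0;0 0 0 0;0 0 0 0")

```text
clock: 30.92
tcp_pos: [0.4973, -0.3423, 0.0429]
orientation: [-0.161, -3.137, 0.001]
contact_force: [-0.1, 0.3, -0.0]
grip_width: 0.0204
gripper_force: 69.2
```

Call:
arm_command(plan="-0.001 0 0 0;-0.001 0 0 0;-0.001 0 0 0;0 0 0 0;0 0 0 0")

```text
clock: 31.55
tcp_pos: [0.5006, -0.3421, 0.0429]
orientation: [0.16, 3.137, -0.0]
contact_force: [0.0, -0.0, -1.2]
grip_width: 0.02
gripper_force: 69.2
```

Call:
arm_command(plan="-0.001 0 0 0;-0.001 0 0 0;0 0 0 0;0 0 0 0")

```text
clock: 32.05
tcp_pos: [0.5026, -0.3424, 0.0429]
orientation: [0.16, 3.137, 0.0]
contact_force: [0.3, 0.2, -0.7]
grip_width: 0.0198
gripper_force: 69.2
```

Call:
arm_command(plan="-0.001 0 0 0;-0.001 0 0 0;0 0 0 0;0 0 0 0")

```text
clock: 32.55
tcp_pos: [0.5034, -0.3425, 0.0427]
orientation: [-0.161, -3.135, -0.0]
contact_force: [-4.5, 1.0, 2.8]
grip_width: 0.0201
gripper_force: 69.6
```

Call:
arm_command(plan="0 0 0.0005 0;0 0 0 0")

```text
clock: 32.8
tcp_pos: [0.5034, -0.3425, 0.0424]
orientation: [-0.161, -3.135, 0.0]
contact_force: [-6.6, 0.9, 5.1]
grip_width: 0.0201
gripper_force: 69.9
```

Call:
arm_command(plan="0 0 0 0;0 0 0 0;0 0 0 0;0 0 -0.02 0;0 0 -0.04 0;0 0 -0.04 0;0.01 0.037 0 0;0.01 0.037 0 0;0.01 0.037 0 0;0.01 0.037 0 0;0.01 0.037 0 0;0.01 0.037 0 0;0.01 0.037 0 0;0.01 0.037 0 0;0 0 0 0", hand=0.0)

```text
clock: 34.67
tcp_pos: [0.4552, -0.0368, 0.144]
orientation: [0.151, 3.136, -0.0]
contact_force: [0.1, 0.7, 0.2]
grip_width: 0.0424
gripper_force: 0.0
```

```bash
cat >> h.py <<'E'
def blades(T,n='top'):
    sc=2; x1,y1=.535,.48; O=ortho(n,T,.010,x1,y1,680,330,sc).astype(float)
    m=(O.mean(2)>145)&(O.max(2)-O.min(2)<60); m[:40]=0; m=cv2.morphologyEx(m.astype(np.uint8),cv2.MORPH_OPEN,np.ones((3,3)))
    k,l,st,ce=cv2.connectedComponentsWithStats(m)
    for i in range(1,k):
        if st[i,4]<300: continue
        v,u=np.nonzero(l==i); X=x1-v/sc/1e3; Y=y1-u/sc/1e3; f=np.polyfit(X,Y,1)
        print(n,'x %.4f..%.4f'%(X.min(),X.max()),'Y@.485 %.4f yaw %.1f'%(np.polyval(f,.485),np.degrees(np.arctan(f[0]))),'w %.1f'%(st[i,4]/4/((X.max()-X.min())*1e3)))
E
python3 - <<'E'
from h import *
plan(.486,.302,.13,-1.3)
T,_=avg('top',3); blades(T)
x1,y1=.67,-.14
cv2.imwrite('pics/o5.png',grid(ortho('top',T[:,:,::-1].copy(),.040,x1,y1,650,560,2.5),x1,y1,2.5))
E
```

```text
tcp [ 0.4552 -0.0368  0.144 ] head 174.5 w 0.0424 F [0.1 0.7 0.2] t 34.7 q7 0.87
tool shift mm [  1.8 340.2  13.9] yaw 175.8
top x 0.4385..0.5150 Y@.485 0.3687 yaw -0.2 w 12.7
top x 0.4360..0.5150 Y@.485 0.3020 yaw -1.4 w 18.2
```

View pics/o5.png

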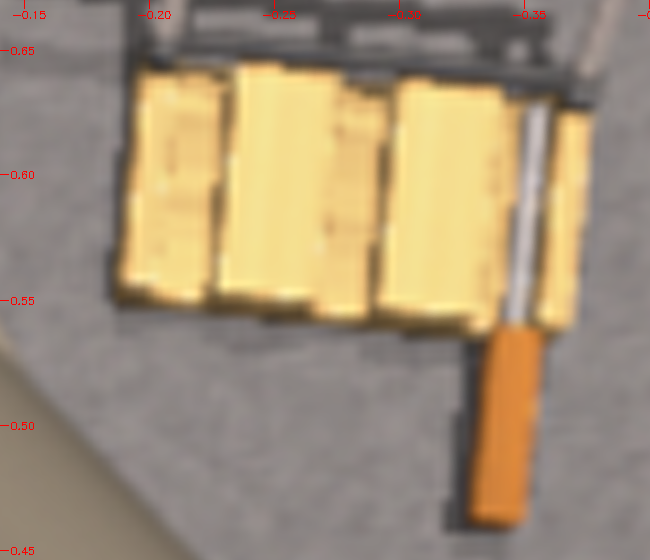

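Call:
arm_command(plan="0.0005 0.034 0 0;0.0005 0.034 0 0;0.0005 0.034 0 0;0.0005 0.034 0 0;0.0005 0.034 0 0;0.0005 0.034 0 0;0.0005 0.034 0 0;0.0005 0.034 0 0;0.0005 0.034 0 0;0.0005 0.034 0 0;0 0 0 -4.1;0 0 0.04 0;0 0 0.04 0;0 0 0 0;0 0 0 0")

```text
clock: 36.7
tcp_pos: [0.4857, 0.299, 0.0637]
orientation: [0.05, 3.14, 0.002]
contact_force: [-1.1, 0.3, 0.1]
grip_width: 0.0427
gripper_force: 0.0
```

```bash
python3 - <<'E'
from h import *
plan(.483,.302,.0175,178.6)
E
```

```text
tcp [0.4857 0.299  0.0637] head 178.2 w 0.0427 F [-1.1  0.3  0.1] t 36.7 q7 0.23
tool shift mm [ 2.8  2.9 46.2] yaw -0.4
```

Call:
arm_command(plan="0.0028 0.0029 0 -0.4;0 0 0.02 0;0 0 0.016 0;0 0 0.01 0;0 0 0 0;0 0 0 0")

```text
clock: 37.45
tcp_pos: [0.4821, 0.3021, 0.0166]
orientation: [0.037, 3.141, 0.001]
contact_force: [0.2, 0.0, -0.1]
grip_width: 0.0427
gripper_force: 0.0
```

Call:
arm_command(plan="0 0 0 0;0 0 0 0;0 0 0 0;0 0 0 0;0 0 0 0;0 0 0 0", hand=1, grip_force=60)

```text
clock: 38.2
tcp_pos: [0.4824, 0.3022, 0.0171]
orientation: [0.037, 3.14, 0.001]
contact_force: [-0.7, -0.3, 4.8]
grip_width: 0.0136
gripper_force: 59.2
```

Call:
arm_command(plan="0 0 -0.002 0;0.008 0 0 0;0.012 0 0 0;0.016 0 0 0;0.016 0 0 0;0.016 0 0 0;0.016 0 0 0;0.012 0 0 0;0.006 0 0 0;0 0 0 0;0 0 -0.03 0;0 0 -0.04 0;0 0 -0.04 0;0 0 0 0")

```text
clock: 39.95
tcp_pos: [0.382, 0.3056, 0.131]
orientation: [0.039, 3.137, 0.005]
contact_force: [-0.5, 0.2, -1.1]
grip_width: 0.0137
gripper_force: 58.8
```

```bash
python3 - <<'E'
from h import *
plan(.54,.03,.13,178.6)
handle(.12,(.30,.6,.15,.45))
E
```

```text
tcp [0.382  0.3056 0.131 ] head 178.6 w 0.0137 F [-0.5  0.2 -1.1] t 40.0 q7 0.16
tool shift mm [-164.9 -271.6    0.8] yaw -0.0
top ((492.3590393066406, 303.45343017578125), (33.25802230834961, 23.082820892333984), 2.337306022644043) 2890
side ((469.5, 303.25), (40.5, 84.0), 90.0) 10827
```

Call:
arm_command(plan="-0.0183 -0.0302 0 0;-0.0183 -0.0302 0 0;-0.0183 -0.0302 0 0;-0.0183 -0.0302 0 0;-0.0183 -0.0302 0 0;-0.0183 -0.0302 0 0;-0.0183 -0.0302 0 0;-0.0183 -0.0302 0 0;-0.0183 -0.0302 0 0;0 0 0 0")

```text
clock: 41.3
tcp_pos: [0.5388, 0.0249, 0.1263]
orientation: [-0.046, -3.139, 0.002]
contact_force: [-1.0, 0.5, -1.1]
grip_width: 0.0137
gripper_force: 58.9
```

Call:
arm_command(plan="0 0 0 10.24;0 0 0 10.24;0 0 0 10.24;0 0 0 10.24;0 0 0 10.24;0 0 0 10.24;0 0 0 10.24;0 0 0 10.24;0 0 0 10.24;0 0 0 10.24;0 0 0 10.24;0 0 0 10.24;0 0 0 10.24;0 0 0 10.24;0 0 0 10.24;0 0 0 10.24;0 0 0 10.24;0 0 0 10.24;0 0 0 0;0 0 0 0")

```text
clock: 43.8
tcp_pos: [0.5378, 0.029, 0.1278]
orientation: [3.138, -0.149, -0.002]
contact_force: [0.9, -0.5, -1.1]
grip_width: 0.0139
gripper_force: 58.8
```

```bash
python3 - <<'E'
from h import *
plan(.54,.03,.018,-5.8)
handle(.12,(.36,.62,-.12,.14))
E
```

```text
tcp [0.5378 0.029  0.1278] head -5.4 w 0.0139 F [ 0.9 -0.5 -1.1] t 43.8 q7 -2.01
tool shift mm [  2.2  -1.2 109.8] yaw 0.4
top ((441.4007263183594, 36.15730667114258), (21.25806999206543, 60.755985260009766), 84.38241577148438) 3607
side ((451.9367370605469, 39.54136657714844), (38.75653839111328, 88.47838592529297), 84.89783477783203) 11392
```

Call:
arm_command(plan="0 0 0.035 0.4;0 0 0.035 0;0 0 0.025 0;0 0 0.011 0;0 0 0.004 0;0 0 0 0;0 0 0 0")

```text
clock: 44.78
tcp_pos: [0.539, 0.0286, 0.0193]
orientation: [-3.137, 0.166, -0.003]
contact_force: [0.8, 0.2, -0.7]
grip_width: 0.0134
gripper_force: 58.8
```

Call:
arm_command(plan="0 0 0 0;0 0 0 0;0 0 0 0;0 0 -0.02 0;0 0 -0.04 0;-0.0425 0 -0.02 0;-0.0425 0 0 0;0 0 0 0;0 0 0 0", hand=0)

```text
clock: 45.9
tcp_pos: [0.4547, 0.0376, 0.0987]
orientation: [-3.137, 0.166, -0.002]
contact_force: [0.1, -0.5, 0.5]
grip_width: 0.0429
gripper_force: 0.0
```

```bash
python3 - <<'E'
from h import *
plan(.4535,.0375,.0205,-5.8); handle()
E
```

```text
tcp [0.4547 0.0376 0.0987] head -6.1 w 0.0429 F [ 0.1 -0.5  0.5] t 45.9 q7 -2.09
tool shift mm [-1.2  0.2 78.2] yaw -0.3
side ((446.305908203125, 52.33116149902344), (39.61536407470703, 88.4095458984375), 84.50768280029297) 11753
```

Call:
arm_command(plan="-0.001 0 0.035 0.3;0 0 0.025 0;0 0 0.012 0;0 0 0.006 0;0 0 0 0;0 0 0 0")

```text
clock: 46.75
tcp_pos: [0.4534, 0.0377, 0.021]
orientation: [-3.137, 0.175, -0.002]
contact_force: [1.0, 0.4, 1.3]
grip_width: 0.0426
gripper_force: 0.0
```

Call:
arm_command(plan="0 0 0 0;0 0 0 0;0 0 0 0;0 0 0 0;0 0 0 0;0 0 0 0", hand=1, grip_force=70)

```text
clock: 47.5
tcp_pos: [0.4533, 0.0377, 0.0212]
orientation: [3.137, -0.174, 0.002]
contact_force: [-1.8, -0.7, 8.2]
grip_width: 0.0201
gripper_force: 68.9
```

Call:
arm_command(plan="0 0 -0.03 0;0 0 -0.04 0;0 0 -0.04 0;0 0 0 0;0 0 0 0")

```text
clock: 48.12
tcp_pos: [0.4523, 0.0373, 0.1301]
orientation: [3.136, -0.175, -0.0]
contact_force: [0.1, 0.1, -1.4]
grip_width: 0.02
gripper_force: 68.9
```

```bash
python3 - <<'E'
from h import *
# seat TCP for slot0 was (.5030,-.338 centre); slot1 = + .065*(.1011,.9949), back off 9mm
s=np.array([.503,-.338])+.065*np.array([.1011,.9949])-.010*np.array([.9949,-.1011]); print(s)
plan(*s,.13,-5.8)
E
```

```text
[ 0.4996225 -0.2723205]
tcp [0.4523 0.0373 0.1301] head -6.4 w 0.0200 F [ 0.1  0.1 -1.4] t 48.1 q7 -2.07
tool shift mm [8.140e+01 3.025e+02 2.000e-01] yaw -0.6
```

Call:
arm_command(plan="0.009 0.0336 0 -0.5;0.009 0.0336 0 0;0.009 0.0336 0 0;0.009 0.0336 0 0;0.009 0.0336 0 0;0.009 0.0336 0 0;0.009 0.0336 0 0;0.009 0.0336 0 0;0.009 0.0336 0 0;0 0 0 0;0 0 0 0;0 0 0.02 0;0 0 0.02 0;0 0 0 0;0 0 0 0")

```text
clock: 50.0
tcp_pos: [0.5024, -0.2707, 0.0908]
orientation: [-3.137, 0.159, -0.0]
contact_force: [0.3, -1.0, -1.0]
grip_width: 0.0195
gripper_force: 68.9
```

```bash
cat >> h.py <<'E'
def bladerow(T,z,y0,y1,xs):
    # centre of grey (low-saturation bright) pixels per x row, ortho at z
    O=ortho('top',T,z,.68,y1,int((y1-y0)*4000),400,4 if 0 else 4)
    for x in xs:
        row=O[int((.68-x)*4000)].astype(int); m=(row.min(1)>110)&(row.max(1)-row.min(1)<50); u=np.nonzero(m)[0]
        if len(u): print('x %.3f  y %.4f..%.4f mid %.4f n%d'%(x,y1-u.max()/4e3,y1-u.min()/4e3,y1-np.median(u)/4e3,len(u)))
E
python3 - <<'E'
from h import *
plan(.4996,-.2723,.046,-5.8)
T,_=avg('top',3); bladerow(T,.078,-.32,-.25,(.625,.615,.605,.595,.585,.575,.565))
E
```

```text
tcp [ 0.5024 -0.2707  0.0908] head -5.8 w 0.0195 F [ 0.3 -1.  -1. ] t 50.0 q7 -1.44
tool shift mm [-2.7  1.9 44.8] yaw -0.0
x 0.625  y -0.3197..-0.2745 mid -0.2883 n111
x 0.615  y -0.3197..-0.2740 mid -0.3074 n100
x 0.605  y -0.3197..-0.2727 mid -0.3073 n101
x 0.595  y -0.3197..-0.2715 mid -0.3065 n107
x 0.585  y -0.3197..-0.2715 mid -0.3064 n108Traceback (most recent call last):
  File "<stdin>", line 3, in <module>
  File "h.py", line 67, in bladerow
    row=O[int((.68-x)*4000)].astype(int); m=(row.min(1)>110)&(row.max(1)-row.min(1)<50); u=np.nonzero(m)[0]
        ~^^^^^^^^^^^^^^^^^^^
IndexError: index 420 is out of bounds for axis 0 with size 400
```

Call:
arm_command(plan="-0.0027 0.0019 0.012 0;0 0 0.014 0;0 0 0.01 0;0 0 0.005 0;0 0 0.0035 0;0 0 0 0;0 0 0 0")

```text
clock: 51.02
tcp_pos: [0.4995, -0.2732, 0.0462]
orientation: [3.137, -0.161, 0.001]
contact_force: [0.4, -0.1, -1.0]
grip_width: 0.0201
gripper_force: 68.9
```

Call:
arm_command(plan="0 0.0015 0.0025 0;0 0.001 0 0;0.001 0 0 0;0.001 0 0 0;0 0 0 0;0 0 0 0")

```text
clock: 51.78
tcp_pos: [0.5011, -0.2758, 0.0435]
orientation: [3.137, -0.161, 0.0]
contact_force: [0.1, -0.2, -0.8]
grip_width: 0.0199
gripper_force: 68.9
```

Call:
arm_command(plan="0.001 0 0 0;0.001 0 0 0;0.001 0 0 0;0 0 0 0;0 0 0 0")

```text
clock: 52.4
tcp_pos: [0.5041, -0.2761, 0.0434]
orientation: [3.137, -0.161, 0.0]
contact_force: [0.5, 0.4, -0.3]
grip_width: 0.0198
gripper_force: 69.0
```

Call:
arm_command(plan="0.001 0 0 0;0.001 0 0 0;0.001 0 0 0;0 0 0 0;0 0 0 0")

```text
clock: 53.02
tcp_pos: [0.5071, -0.2764, 0.0434]
orientation: [3.137, -0.161, 0.0]
contact_force: [-0.2, -0.0, -1.0]
grip_width: 0.0199
gripper_force: 69.0
```

Call:
arm_command(plan="0.001 0 0 0;0.001 0 0 0;0 0 0 0;0 0 0 0")

```text
clock: 53.52
tcp_pos: [0.5086, -0.2765, 0.0433]
orientation: [-3.137, 0.161, 0.001]
contact_force: [-1.3, -0.2, 0.3]
grip_width: 0.0201
gripper_force: 69.1
```

Call:
arm_command(plan="0.001 0 0 0;0 0 0.0005 0;0 0 0 0;0 0 0 0")

```text
clock: 54.02
tcp_pos: [0.5086, -0.2766, 0.043]
orientation: [-3.137, 0.162, 0.004]
contact_force: [-6.0, 1.6, 5.2]
grip_width: 0.0198
gripper_force: 69.8
```

Call:
arm_command(plan="0 0 0 0;0 0 0 0;0 0 0 0;0 0 -0.02 0;0 0 -0.04 0;0 0 -0.04 0;-0.01 -0.037 0 0;-0.01 -0.037 0 0;-0.01 -0.037 0 0;-0.01 -0.037 0 0;-0.01 -0.037 0 0;-0.01 -0.037 0 0;0 0 0 0", hand=0)

```text
clock: 55.65
tcp_pos: [0.4731, -0.0466, 0.1443]
orientation: [-3.137, 0.152, -0.003]
contact_force: [-0.1, -0.2, -0.2]
grip_width: 0.0424
gripper_force: 0.0
```

Call:
arm_command(plan="0 0 0 -10.31;0 0 0 -10.31;0 0 0 -10.31;0 0 0 -10.31;0 0 0 -10.31;0 0 0 -10.31;0 0 0 -10.31;0 0 0 -10.31;0 0 0 -10.31;0 0 0 -10.31;0 0 0 -10.31;0 0 0 -10.31;0 0 0 -10.31;0 0 0 -10.31;0 0 0 -10.31;0 0 0 -10.31;0 0 0 -10.31;0 0 0 -10.31;0 0 0 0;0 0 0 0")

```text
clock: 58.15
tcp_pos: [0.4732, -0.0505, 0.1432]
orientation: [0.015, 3.141, -0.001]
contact_force: [0.3, -0.2, -0.5]
grip_width: 0.0425
gripper_force: 0.0
```

```bash
python3 - <<'E'
from h import *
plan(.4835,.3687,.0175,179.8)
T,_=avg('top',3); blades(T); handle(.040,(.40,.58,-.42,-.20))
x1,y1=.67,-.14
np.savez('pics/avg6',T=T)
E
```

```text
tcp [ 0.4732 -0.0505  0.1432] head 179.5 w 0.0425 F [ 0.3 -0.2 -0.5] t 58.1 q7 1.03
tool shift mm [ -6.3 419.3 125.4] yaw -0.3
top x 0.4385..0.5150 Y@.485 0.3688 yaw -0.2 w 12.8
top ((506.135009765625, -278.2784729003906), (27.92858123779297, 81.72102355957031), 84.7581787109375) 7246
top ((500.2743225097656, -341.5625), (24.546836853027344, 82.46609497070312), 82.62146759033203) 7310
side ((504.056884765625, -263.37347412109375), (88.3656234741211, 56.79212951660156), 1.5343414545059204) 13832
side ((499.58074951171875, -321.1602783203125), (52.02862548828125, 92.44281768798828), 81.00621032714844) 12761
```

Call:
arm_command(plan="-0.0005 0.035 0 0;-0.0005 0.035 0 0;-0.0005 0.035 0 0;-0.0005 0.035 0 0;-0.0005 0.035 0 0;-0.0005 0.035 0 0;-0.0005 0.035 0 0;-0.0005 0.035 0 0;-0.0005 0.035 0 0;-0.0005 0.035 0 0;-0.0005 0.035 0 0;-0.0005 0.035 0 0;0 0 0 0;0 0 0.04 0;0 0 0.04 0;0 0 0 0;0 0 0 0")

```text
clock: 60.52
tcp_pos: [0.4816, 0.3705, 0.0642]
orientation: [0.009, 3.141, 0.001]
contact_force: [-0.1, 0.3, 0.1]
grip_width: 0.043
gripper_force: 0.0
```

```bash
python3 - <<'E'
from h import *
plan(.4835,.3690,.0175,179.8)
E
```

```text
tcp [0.4816 0.3705 0.0642] head 179.7 w 0.0430 F [-0.1  0.3  0.1] t 60.5 q7 0.22
tool shift mm [-1.8 -1.5 46.7] yaw -0.1
```

Call:
arm_command(plan="-0.0018 -0.0015 0 0;0 0 0.02 0;0 0 0.016 0;0 0 0.01 0;0 0 0 0;0 0 0 0")

```text
clock: 61.28
tcp_pos: [0.4829, 0.3691, 0.0171]
orientation: [0.008, 3.142, 0.001]
contact_force: [0.5, -1.3, -0.5]
grip_width: 0.0426
gripper_force: 0.0
```

Call:
arm_command(plan="0 0 0 0;0 0 0 0;0 0 0 0;0 0 0 0;0 0 0 0;0 0 0 0", hand=1, grip_force=60)

```text
clock: 62.02
tcp_pos: [0.4832, 0.3692, 0.0176]
orientation: [0.008, 3.141, 0.001]
contact_force: [-0.3, -0.4, 4.6]
grip_width: 0.0087
gripper_force: 59.3
```

Call:
arm_command(plan="0 0 -0.002 0;0.008 0 0 0;0.012 0 0 0;0.016 0 0 0;0.016 0 0 0;0.016 0 0 0;0.016 0 0 0;0.012 0 0 0;0.006 0 0 0;0 0 0 0;0 0 -0.03 0;0 0 -0.04 0;0 0 -0.04 0;0 0 0 0")

```text
clock: 63.78
tcp_pos: [0.3828, 0.3709, 0.1318]
orientation: [0.01, 3.137, 0.006]
contact_force: [-0.2, -0.7, -2.4]
grip_width: 0.0089
gripper_force: 58.8
```

```bash
python3 - <<'E'
from h import *
plan(.54,.03,.13,179.6)
handle(.12,(.30,.6,.2,.5))
E
```

```text
tcp [0.3828 0.3709 0.1318] head 179.6 w 0.0089 F [-0.2 -0.7 -2.4] t 63.8 q7 0.14
tool shift mm [-159.4 -339.8    1.1] yaw 0.0
top ((495.25, 371.0), (25.0, 27.5), 90.0) 2492
side ((471.4600524902344, 370.59539794921875), (83.4714584350586, 39.8078727722168), 3.289242744445801) 10691
```

Translate, then rotate 179.6→-5.8 (tool +185.4).

Call:
arm_command(plan="-0.0145 -0.0309 0 0;-0.0145 -0.0309 0 0;-0.0145 -0.0309 0 0;-0.0145 -0.0309 0 0;-0.0145 -0.0309 0 0;-0.0145 -0.0309 0 0;-0.0145 -0.0309 0 0;-0.0145 -0.0309 0 0;-0.0145 -0.0309 0 0;-0.0145 -0.0309 0 0;-0.0145 -0.0309 0 0;0 0 0 0")

```text
clock: 65.38
tcp_pos: [0.5389, 0.0247, 0.1269]
orientation: [-0.017, -3.139, 0.002]
contact_force: [-0.6, -0.4, -0.9]
grip_width: 0.0088
gripper_force: 58.8
```

Call:
arm_command(plan="0 0 0 10.3;0 0 0 10.3;0 0 0 10.3;0 0 0 10.3;0 0 0 10.3;0 0 0 10.3;0 0 0 10.3;0 0 0 10.3;0 0 0 10.3;0 0 0 10.3;0 0 0 10.3;0 0 0 10.3;0 0 0 10.3;0 0 0 10.3;0 0 0 10.3;0 0 0 10.3;0 0 0 10.3;0 0 0 10.3;0 0 0 0;0 0 0 0")

```text
clock: 67.88
tcp_pos: [0.5382, 0.029, 0.1283]
orientation: [3.138, -0.149, -0.002]
contact_force: [-0.0, -0.2, -1.3]
grip_width: 0.0086
gripper_force: 58.8
```

```bash
python3 - <<'E'
from h import *
plan(.54,.03,.0185,-5.8)
handle(.12,(.36,.62,-.12,.14))
E
```

```text
tcp [0.5382 0.029  0.1283] head -5.5 w 0.0086 F [-0.  -0.2 -1.3] t 67.9 q7 -1.96
tool shift mm [  1.8  -1.2 109.8] yaw 0.3
top ((428.1695556640625, 45.12340545654297), (39.61614990234375, 14.080099105834961), 16.389541625976562) 1372
side ((451.0409851074219, 39.792503356933594), (38.04098129272461, 87.17340850830078), 84.70991516113281) 11508
side ((437.5, -110.0), (19.0, 73.0), 90.0) 4371
```

Call:
arm_command(plan="0 0 0.035 0.3;0 0 0.035 0;0 0 0.025 0;0 0 0.011 0;0 0 0.004 0;0 0 0 0;0 0 0 0")

```text
clock: 68.85
tcp_pos: [0.5394, 0.0286, 0.0198]
orientation: [-3.137, 0.164, -0.003]
contact_force: [0.4, 0.3, -0.7]
grip_width: 0.0086
gripper_force: 58.8
```

Call:
arm_command(plan="0 0 0 0;0 0 0 0;0 0 0 0;0 0 -0.02 0;0 0 -0.04 0;-0.0425 0 -0.02 0;-0.0425 0 0 0;0 0 0 0;0 0 0 0", hand=0)

```text
clock: 69.97
tcp_pos: [0.455, 0.0374, 0.0992]
orientation: [-3.137, 0.164, -0.002]
contact_force: [0.4, 0.6, 0.9]
grip_width: 0.0429
gripper_force: 0.0
```

```bash
python3 - <<'E'
from h import *
plan(.4535,.0375,.0205,-5.8); handle()
E
```

```text
tcp [0.455  0.0374 0.0992] head -6.0 w 0.0429 F [0.4 0.6 0.9] t 70.0 q7 -2.04
tool shift mm [-1.6  0.1 78.7] yaw -0.2
side ((445.0924072265625, 53.29264450073242), (39.485355377197266, 88.71066284179688), 83.35472106933594) 11772
```

Call:
arm_command(plan="-0.0025 0 0.035 0;0 0 0.025 0;0 0 0.012 0;0 0 0.0065 0;0 0 0 0;0 0 0 0")

```text
clock: 70.82
tcp_pos: [0.4523, 0.0377, 0.021]
orientation: [-3.137, 0.164, -0.002]
contact_force: [-0.1, -0.4, -0.3]
grip_width: 0.0425
gripper_force: 0.0
```

Call:
arm_command(plan="0 0 0 0;0 0 0 0;0 0 0 0;0 0 0 0;0 0 0 0;0 0 0 0", hand=1, grip_force=70)

```text
clock: 71.58
tcp_pos: [0.4521, 0.0377, 0.0212]
orientation: [3.137, -0.164, 0.002]
contact_force: [-0.8, 0.3, 7.1]
grip_width: 0.0195
gripper_force: 68.8
```

Call:
arm_command(plan="0 0 -0.03 0;0 0 -0.04 0;0 0 -0.04 0;0 0 0 0;0 0 0 0")

```text
clock: 72.2
tcp_pos: [0.4511, 0.0374, 0.13]
orientation: [3.137, -0.165, -0.001]
contact_force: [0.3, -0.3, -1.3]
grip_width: 0.02
gripper_force: 69.0
```

```bash
python3 - <<'E'
from h import *
s=np.array([.503,-.338])+.13*np.array([.1011,.9949])-.012*np.array([.9949,-.1011]); print(s)
plan(*s,.13,-5.8)
E
```

```text
[ 0.5042042 -0.2074498]
tcp [0.4511 0.0374 0.13  ] head -6.0 w 0.0200 F [ 0.3 -0.3 -1.3] t 72.2 q7 -2.02
tool shift mm [ 78.5 237.9   0. ] yaw -0.2
```

Call:
arm_command(plan="0.0098 0.0297 0 -0.2;0.0098 0.0297 0 0;0.0098 0.0297 0 0;0.0098 0.0297 0 0;0.0098 0.0297 0 0;0.0098 0.0297 0 0;0.0098 0.0297 0 0;0.0098 0.0297 0 0;0 0 0 0;0 0 0 0;0 0 0.02 0;0 0 0.02 0;0 0 0 0;0 0 0 0")

```text
clock: 73.95
tcp_pos: [0.5058, -0.2059, 0.0907]
orientation: [-3.137, 0.157, -0.0]
contact_force: [0.3, 0.1, -1.0]
grip_width: 0.0203
gripper_force: 69.0
```

```bash
python3 - <<'E'
from h import *
plan(.5042,-.2074,.046,-5.8)
E
```

```text
tcp [ 0.5058 -0.2059  0.0907] head -5.7 w 0.0203 F [ 0.3  0.1 -1. ] t 74.0 q7 -1.51
tool shift mm [-1.5  1.6 44.7] yaw 0.1
```

Call:
arm_command(plan="-0.0015 0.0016 0.012 0;0 0 0.014 0;0 0 0.01 0;0 0 0.005 0;0 0 0.0035 0;0 0 0 0;0 0 0 0")

```text
clock: 74.82
tcp_pos: [0.5042, -0.2082, 0.0462]
orientation: [3.137, -0.159, 0.001]
contact_force: [-0.1, -0.2, -1.0]
grip_width: 0.0199
gripper_force: 69.0
```

Call:
arm_command(plan="0 0.0015 0.0025 0;0 0.0015 0 0;0.001 0 0 0;0.002 0 0 0;0.002 0 0 0;0 0 0 0;0 0 0 0")

```text
clock: 75.7
tcp_pos: [0.5088, -0.2116, 0.0434]
orientation: [3.138, -0.159, 0.001]
contact_force: [0.8, 0.3, -0.6]
grip_width: 0.02
gripper_force: 69.0
```

Call:
arm_command(plan="0.001 0 0 0;0.001 0 0 0;0.001 0 0 0;0 0 0 0;0 0 0 0")

```text
clock: 76.32
tcp_pos: [0.5117, -0.2119, 0.0435]
orientation: [3.138, -0.159, 0.001]
contact_force: [0.1, 0.1, -1.4]
grip_width: 0.0201
gripper_force: 69.0
```

Call:
arm_command(plan="0.001 0 0 0;0.001 0 0 0;0 0 0 0;0 0 0 0")

```text
clock: 76.82
tcp_pos: [0.5137, -0.2121, 0.0435]
orientation: [3.138, -0.159, 0.001]
contact_force: [-0.2, -1.3, -0.7]
grip_width: 0.0203
gripper_force: 69.0
```

Call:
arm_command(plan="0.001 0 0 0;0 0 0 0;0.001 0 0 0;0 0 0 0;0 0 0 0")

```text
clock: 77.45
tcp_pos: [0.515, -0.2123, 0.0433]
orientation: [-3.137, 0.159, 0.002]
contact_force: [-2.3, 1.2, 1.9]
grip_width: 0.0201
gripper_force: 69.3
```

Call:
arm_command(plan="0.001 0 0 0;0 0 0 0;0 0 0 0")

```text
clock: 77.82
tcp_pos: [0.515, -0.2123, 0.0432]
orientation: [-3.137, 0.159, 0.005]
contact_force: [-6.1, 1.5, 3.6]
grip_width: 0.0197
gripper_force: 69.6
```

Call:
arm_command(plan="0 0 0.0005 0;0 0 0 0")

```text
clock: 78.08
tcp_pos: [0.515, -0.2122, 0.0429]
orientation: [-3.137, 0.159, 0.005]
contact_force: [-7.7, 1.4, 6.6]
grip_width: 0.0198
gripper_force: 70.0
```

Call:
arm_command(plan="0 0 0 0;0 0 0 0;0 0 0 0;0 0 -0.02 0;0 0 -0.04 0;0 0 -0.04 0;0 0 -0.04 0;0 0 -0.03 0;-0.015 -0.03 0 0;-0.015 -0.03 0 0;-0.015 -0.03 0 0;0 -0.04 0 0;0 -0.04 0 0;0 -0.04 0 0;0 0 0 0", hand=0)

```text
clock: 79.95
tcp_pos: [0.4934, 0.0047, 0.2132]
orientation: [-3.137, 0.149, -0.002]
contact_force: [0.0, -0.4, -0.3]
grip_width: 0.0427
gripper_force: 0.0
```

```bash
python3 - <<'E'
from h import *
plan(.692,-.164,.215,84.3)
handle(.040,(.40,.60,-.42,-.14))
T,_=avg('top',3); x1,y1=.68,-.13
cv2.imwrite('pics/o7.png',grid(ortho('top',T[:,:,::-1].copy(),.040,x1,y1,650,580,2.5),x1,y1,2.5))
E
```

```text
tcp [0.4934 0.0047 0.2132] head -5.4 w 0.0427 F [ 0.  -0.4 -0.3] t 80.0 q7 -1.89
tool shift mm [213.7 149.1  -1.8] yaw -89.7
top ((512.5233154296875, -213.67921447753906), (27.572628021240234, 81.5253677368164), 85.85537719726562) 7145
top ((506.2464294433594, -278.0387268066406), (27.473278045654297, 81.57976531982422), 84.64418029785156) 7243
top ((500.2999572753906, -341.6263732910156), (24.8385009765625, 82.44135284423828), 82.37892150878906) 7315
side ((511.0279846191406, -199.44020080566406), (88.73882293701172, 53.602333068847656), 0.5456576347351074) 13711
side ((504.6803894042969, -262.69732666015625), (89.63484954833984, 56.483543395996094), 1.5622248649597168) 13876
side ((499.3099365234375, -320.51898193359375), (51.79828643798828, 91.79508209228516), 82.4605484008789) 12715
```

View pics/o7.png

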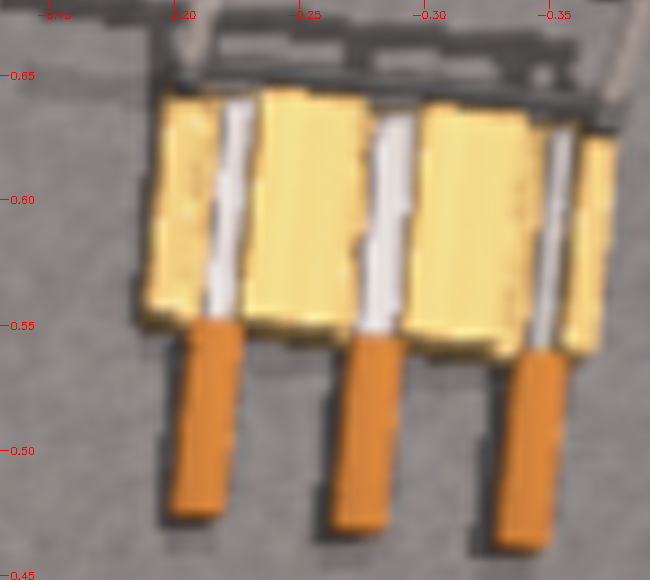

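Call:
arm_command(plan="0.0044 0.0327 0 0;0.0044 0.0327 0 0;0.0044 0.0327 0 0;0.0044 0.0327 0 0;0.0044 0.0327 0 0;0 0 0 -9.97;0 0 0 -9.97;0 0 0 -9.97;0 0 0 -9.97;0 0 0 -9.97;0 0 0 -9.97;0 0 0 -9.97;0 0 0 -9.97;0 0 0 -9.97;0 0 0 0;0 0 0 0")

```text
clock: 82.2
tcp_pos: [0.4981, -0.1645, 0.2129]
orientation: [-2.341, -2.096, 0.0]
contact_force: [-0.2, -0.5, 0.2]
grip_width: 0.0428
gripper_force: 0.0
```

```bash
python3 - <<'E'
from h import *
plan(.692,-.164,.215,84.3)
E
```

```text
tcp [ 0.4981 -0.1645  0.2129] head 83.7 w 0.0428 F [-0.2 -0.5  0.2] t 82.2 q7 -0.07
tool shift mm [ 21.9 192.7  -2.2] yaw -0.6
```

Call:
arm_command(plan="0.0044 0.0385 0 -0.6;0.0044 0.0385 0 0;0.0044 0.0385 0 0;0.0044 0.0385 0 0;0.0044 0.0385 0 0;0 0 0 0;0 0 0.03 0;0 0 0.03 0;0 0 0 0;0 0 0 0")

```text
clock: 83.45
tcp_pos: [0.6922, -0.1609, 0.1542]
orientation: [2.325, 2.111, 0.001]
contact_force: [1.1, 0.4, -0.3]
grip_width: 0.0431
gripper_force: 0.0
```

```bash
python3 - <<'E'
from h import *
plan(.692,-.164,.1065,84.3)
E
```

```text
tcp [ 0.6922 -0.1609  0.1542] head 84.5 w 0.0431 F [ 1.1  0.4 -0.3] t 83.5 q7 -0.17
tool shift mm [-3.1 -0.  47.7] yaw 0.2
```

Call:
arm_command(plan="-0.002 0 0.02 0;0 0 0.018 0;0 0 0.0097 0;0 0 0 0;0 0 0 0")

```text
clock: 84.08
tcp_pos: [0.6923, -0.1625, 0.1056]
orientation: [2.324, 2.113, 0.001]
contact_force: [-0.2, 0.9, 0.9]
grip_width: 0.0428
gripper_force: 0.0
```

Call:
arm_command(plan="0 0 0 0;0 0 0 0;0 0 0 0;0 0 0 0;0 0 0 0;0 0 0 0", hand=1, grip_force=40)

```text
clock: 84.82
tcp_pos: [0.6923, -0.1626, 0.1058]
orientation: [2.324, 2.113, 0.001]
contact_force: [-0.5, 0.3, 5.4]
grip_width: 0.0105
gripper_force: 39.1
```

Call:
arm_command(plan="0 -0.0067 -0.0035 0;0 -0.007 -0.0027 0;0 -0.0073 -0.0019 0;0 -0.0075 -0.0011 0;0 -0.0075 -0.0003 0;0 -0.0075 0.0005 0;0 -0.0074 0.0013 0;0 -0.0073 0.0021 0;0 -0.007 0.0029 0;0 0 0 0;0 0 0 0")

```text
clock: 86.2
tcp_pos: [0.6278, -0.1562, 0.1087]
orientation: [2.324, 2.112, 0.002]
contact_force: [1.3, 1.1, 7.1]
grip_width: 0.0103
gripper_force: 41.8
```

Call:
arm_command(plan="0 -0.0066 0.0036 0;0 -0.0062 0.0043 0;0 -0.0057 0.0049 0;0 -0.0052 0.0055 0;0 -0.0045 0.006 0;0 -0.0039 0.0065 0;0 -0.0031 0.0069 0;0 0 0 0;0 0 0 0")

```text
clock: 87.32
tcp_pos: [0.5923, -0.1529, 0.0693]
orientation: [2.324, 2.113, 0.002]
contact_force: [7.0, 0.8, -3.5]
grip_width: 0.0107
gripper_force: 42.7
```

```bash
cat >> h.py <<'E'
def ang():
    h=np.array([.6426,-.2885]);yw=np.radians(-5.8);Rm=np.array([[np.cos(yw),-np.sin(yw)],[np.sin(yw),np.cos(yw)]])
    o=r.get_obs(); t=o['tcp_pos']; L=(t[:2]-h)@Rm; print(L.round(4),'dz',t[2]+.005-.05,'a',np.arctan2(t[2]+.005-.05,-L[0]),o['contact_force'].round(1))
E
python3 -c "
from h import *
ang()"
```

```text
[-0.0638  0.1299] dz 0.024296822649760075 a 0.36402773665222565 [ 7.   0.8 -3.5]
```

Continue down from about 0.36 rad in steps until the stop is felt.

Call:
arm_command(plan="0 -0.0015 0.0072 0;0 -0.001 0.0074 0;0 -0.0003 0.0060 0;0 0 0 0;0 0 0 0")

```text
clock: 87.95
tcp_pos: [0.5878, -0.1524, 0.0485]
orientation: [-2.323, -2.112, 0.003]
contact_force: [1.5, 2.5, -2.8]
grip_width: 0.0106
gripper_force: 44.5
```

```bash
python3 -c "
from h import *
ang()"
```

```text
[-0.0683  0.1299] dz 0.0035022892446068613 a 0.0512272735379546 [ 1.5  2.5 -2.8]
```

Call:
arm_command(plan="0 0 0.002 0;0 0 0.002 0;0 0 0 0;0 0 0 0")

```text
clock: 88.45
tcp_pos: [0.5877, -0.1524, 0.0453]
orientation: [-2.323, -2.112, 0.003]
contact_force: [-3.2, 3.5, 2.8]
grip_width: 0.0104
gripper_force: 45.1
```

Call:
arm_command(plan="0 0 0.002 0;0 0 0 0;0 0 0 0")

```text
clock: 88.82
tcp_pos: [0.5876, -0.1524, 0.0432]
orientation: [-2.323, -2.112, 0.003]
contact_force: [-3.7, 3.4, 1.5]
grip_width: 0.0102
gripper_force: 45.3
```

```bash
python3 -c "
from h import *
ang()"
```

```text
[-0.0685  0.1298] dz -0.001768215670298931 a -0.025806625402739605 [-3.7  3.4  1.5]
```

Call:
arm_command(plan="0 0 0.002 0;0 0 0 0;0 0 0 0")

```text
clock: 89.2
tcp_pos: [0.5876, -0.1524, 0.0413]
orientation: [-2.323, -2.112, 0.003]
contact_force: [-3.0, 3.8, 2.8]
grip_width: 0.0105
gripper_force: 45.4
```

Call:
arm_command(plan="0 0 0.002 0;0 0 0 0;0 0 0 0")

```text
clock: 89.58
tcp_pos: [0.5876, -0.1524, 0.0405]
orientation: [-2.323, -2.112, 0.004]
contact_force: [-7.2, 4.9, 13.7]
grip_width: 0.0107
gripper_force: 46.7
```

Call:
arm_command(plan="0 0 0.0012 0;0 0 0 0;0 0 0 0")

```text
clock: 89.95
tcp_pos: [0.5876, -0.1524, 0.0403]
orientation: [-2.324, -2.112, 0.005]
contact_force: [-10.3, 4.8, 24.0]
grip_width: 0.0104
gripper_force: 47.5
```

Call:
arm_command(plan="0 0 0 0;0 0 0 0;0 0 0 0;0 0 0 0;0 0 -0.02 0;0 0 -0.04 0;0 0 -0.04 0;0 0 -0.04 0;0 0 0 0", hand=0)

```text
clock: 91.08
tcp_pos: [0.5917, -0.1529, 0.1835]
orientation: [2.32, 2.109, 0.007]
contact_force: [0.0, -0.3, -0.5]
grip_width: 0.0428
gripper_force: 0.0
```

Call:
arm_command(plan="0.03 -0.015 0 0;0.04 -0.015 0 0;0.04 -0.015 0 0;0.04 -0.015 0 0;0.04 -0.015 0 0;0.04 -0.015 0 0;0 0 0 0")

```text
clock: 91.95
tcp_pos: [0.5201, 0.0888, 0.1788]
orientation: [-2.317, -2.12, -0.001]
contact_force: [-0.3, -0.1, -0.5]
grip_width: 0.0425
gripper_force: 0.0
```

```bash
python3 - <<'E'
from h import *
plan(.5,.07,.2,84)
handle(.040,(.40,.60,-.42,-.14))
T,dt=avg('top',6); S,ds=avg('side',6)
c=np.array([.5945,-.2838]);yw=np.radians(-5.8);Rm=np.array([[np.cos(yw),-np.sin(yw)],[np.sin(yw),np.cos(yw)]])
for nm,CC in(('top',cloud('top',dt)),('side',cloud('side',ds))):
    L=(CC[...,:2]-c)@Rm; q=(L[...,1]>.104)&(L[...,1]<.148)&(abs(L[...,0])<.06)&(CC[...,2]>.03)&(CC[...,2]<.15)
    print(nm,q.sum(),L[q].mean(0),np.median(CC[...,2][q]),CC[...,2][q].max())
x1,y1=.68,-.10
W=np.zeros((480,800,3),np.uint8); W[:,:460]=grid(ortho('top',T[:,:,::-1].copy(),.050,x1,y1,460,480,1.6),x1,y1,1.6)
W[:,470:]=cv2.resize(S[120:200,230:285,::-1],(330,480),interpolation=2); cv2.imwrite('pics/fin.png',W)
E
```

```text
tcp [0.5201 0.0888 0.1788] head 84.9 w 0.0425 F [-0.3 -0.1 -0.5] t 92.0 q7 -0.60
tool shift mm [-20.4 -18.4 -21.2] yaw 0.9
top ((512.5137329101562, -213.44131469726562), (26.614858627319336, 81.7154541015625), 85.44258117675781) 7143
top ((506.13897705078125, -278.2490234375), (27.926836013793945, 81.73371887207031), 84.70991516113281) 7248
top ((500.11981201171875, -341.5808410644531), (24.531333923339844, 82.17349243164062), 82.56858825683594) 7307
side ((510.75, -198.5), (56.0, 88.5), 90.0) 13708
side ((505.49371337890625, -262.6439208984375), (91.40161895751953, 55.7125129699707), 1.0139787197113037) 13998
side ((499.49591064453125, -321.9775695800781), (49.30908203125, 93.66555786132812), 82.10423278808594) 12793
top 43 [-0.02177883  0.12585505] 0.05424693824811366 0.05730848214577233
side 20 [-0.02120778  0.12776214] 0.0525138450346726 0.13560075193385734h.py:32: RuntimeWarning: Mean of empty slice
  return np.mean(P,0).round().astype(np.uint8), np.nan_to_num(np.nanmean(D,0))
```

View pics/fin.png

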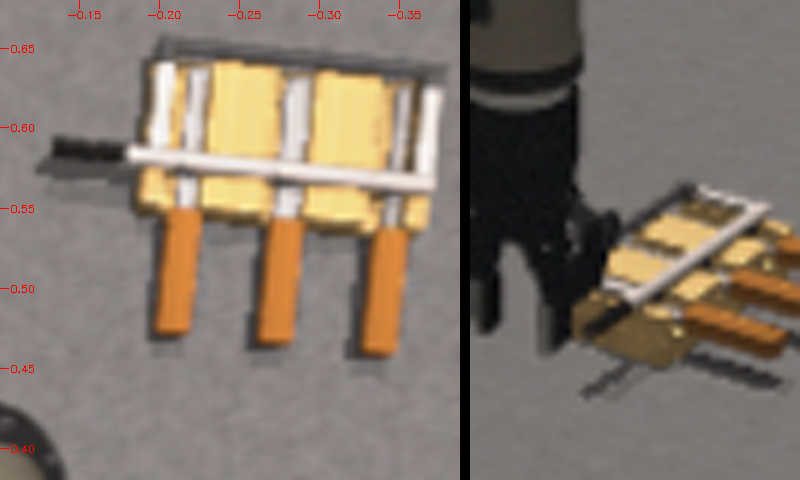

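```bash
python3 -c "
from h import *
print(ticket.hand_in())"
```

```text
the job is handed in; nothing more can be done
None
```

All three files are turned end for end and laid in their own slots, shoulders up to the block and handles out at the front. The clamp is swung shut over the blades down to its stop, and I handed the job in at about 92 s; no verdict came back.

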